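# Close a snap-fit assay cartridge in the bench locking pliers

### The arm

A 6-joint arm with a two-finger parallel gripper is mounted at the origin on the work surface. World frame = base frame: x ahead of the robot, y to its left, z up, the work surface at z = 0. Lengths are in m, angles in rad, forces in N, time in s.
With the tool pointing down it reaches from about 0.25 to 0.775 m from the base axis. Payload 4 kg.
Tool frame: the origin (TCP) lies at the centre of the arm's flange, where the gripper is bolted on; the fingertips stand ahead of it and the grasp point (between the pads) lies 180 mm ahead of it (robot.tcp_to_tips is the z of the fingertips in the tool frame, in m); z points along the fingers, y is the direction in which the jaws open and shut (so a half turn about z gives the same grasp; the last joint's range is limited). The gripper opens to 94 mm and grips with 3 to 60 N. Pads are 16 mm wide; open, the fingers measure 119 mm over their backs; the gripper's body (75 mm by 177 mm) begins 78 mm behind the grasp point.
Start: joints at [-1.425, 0.087, 1.371, -0, 1.684, -0.103], TCP at [0.135, -0.533, 0.405] pointing down, gripper open.
Joint ranges: [-3.1, 3.1], [-0.76, 2.03], [0.27, 2.55], [-1.08, 4.22], [0.17, 2.65], [-2.57, 2.57]. Speed limits (rad/s): [2.79, 2.79, 3.14, 3.14, 3.14, 3.14].

### API

Orientations are given as [roll, pitch, yaw] about the fixed x, y, z axes, in that order (R = Rz(yaw) Ry(pitch) Rx(roll)).
In Python, from bench import robot gives the robot as it stands.
- The arm moves only by the tool move_arm, never from a script. Its argument "increments" is a list that holds one entry, the list of rows, each a list of 7 numbers: the opening, from 0 (shut) to 1 (fully open), then the shift along the tool's x, y, z as a fraction of full scale, then the turn, a rotation vector about the tool's x, y, z as a fraction of full scale. In form: [[[jaw, dx, dy, dz, rx, ry, rz], ...]]. A call has 1 to 8 rows; each row is the pose to reach, as a shift and turn from the pose commanded when the call began, along the tool's axes at that moment; what a row does not reach only later rows make up. Full scale, the value 1, is 0.1 m for a shift and pi/2 rad for a turn. A row lasts 1/12 s, in which the tool goes at most 41.7 mm and 7.16 degrees, less where a joint would pass 70% of its speed; a pose out of reach is approached as far as the arm can. A call with a number of a shift or a turn outside -1 to 1 is refused whole. A call with a gripper value outside its range is refused whole. The fingers move at their own pace and stop on an object; the grip force is fixed at half the most. Time passes only in rows, so rows that repeat a pose let the fingers close. It gives the time, the measured TCP pose, the force and the opening at its end, in the units of the state.
- robot.get_obs(): the state, without advancing time (a new reading comes with each control period).
- robot.snapshot(name): name is "side" or "top" or "wrist"; returns (picture, depth): 384x512x3 uint8, red, green, blue; 384x512 float32, m along the optical axis (not along the pixel's ray), 0 where there is no reading.
- robot.camera_params(name): a dict with "mtx" (3x3 intrinsics, pixels), "R" (3x3) and "t" (3): a world point X has camera coordinates R X + t. Camera axes: x right, y down, z forward; pixel columns grow to the right and rows downward; lengths in m; the calibration is good to about 2 mm. A picture is of the moment at which its call begins: read the wrist's pose just before it. camera_params takes no time and is no camera call; for the wrist camera it gives the pose at the moment of the call.
- robot.close_job(): hands the job in, once; it reports no verdict.
The state is a dict: "time": time; "joint_positions": joint angles; "qvel": joint speeds; "joint_torque": joint torques, N m; "tool_pos": TCP position; "ee_rot": TCP orientation; "wrist_force": force on the tool from outside, world axes, zero at the start; "wrist_torque": the same for the moment, N m; "width": finger opening in m.
Only numpy, scipy, OpenCV 4.12 (cv2) and the standard library are available. Lean on these libraries where they do the work, as an engineer would, in place of code of your own. Each camera call takes 0.05 s, during which the arm holds its last target.

### The job

Stand the cartridge with the loose orange lid in the cradle of the locking clamp pliers, lid towards the moving jaw and its end slid right up against the black stop, and let go of it. Squeeze the two plier handles together until they lock over centre by themselves with the lid pressed fully home, take the hand off them for a moment, then pull the red release lever so that the jaws spring open, and leave the closed cartridge standing in the cradle. The pliers only stand on the bench: do not shove them about, never force a handle with more than about 25 N, do not press on the lid with the fingers, and leave everything else where it is.

Things in the scene. Friction and masses are not known exactly. Their poses are not given: they have to be found in the camera images.
- cartridge_mid (a point): Centre, half-way up, of the cartridge to be closed: upright white shell 44 mm long (x), 44 tall (z), with an orange lid on its +y side, 18 thick (y) closed, 21 with the lid proud. The white shell spans y = -9 to +3 mm; underside 22 mm below. 70-130 g. Pick up from above by its two white ends (fingers close along x), in the upper half, centred on y = -3 mm: the lid is then untouched.
- cartridge: The same cartridge; origin under its centre, axes as above.
- lid_face (a point): Centre of the outer face of the orange lid, a shell 34 mm long, 34 tall, 6 thick, so 5 mm short of the white ends; moves with it. Axes as the cartridge's.
- lid (a joint): How far the orange lid is pressed on, m: 0 = proud, 0.003 = fully home. A tight snap fit: about 20 N on the lid, which the pliers' leverage gives.
- clamp: Locking clamp pliers lying flat on a steel base plate 270 x 105 x 8 mm; 1.8 kg in all, standing loose on the bench: a side push above some 8 to 12 N slides them. Origin on the bench under the jaw's pivot. x runs from the jaws to the handles' tail, y from the fixed to the moving side. All parts are lower than 50 mm. Carries jaw, handles and lever.
- cradle (a point): Point on the cradle's floor, 12 mm over the bench, under the centre of a cartridge that stands against the stop and the fixed pad (its centre is then 22 mm above). Axes as the pliers': +x to the stop, +y to the moving jaw. Set the cartridge down some 8 mm short of the stop (-x), about 3 mm off the fixed pad (+y), lid to +y, then slide it +x; the closing jaw pushes it against the fixed pad.
- stop_face (a point): Top edge of the black end stop's face: 6 mm over the cradle floor, 22 mm in +x from the cradle point, stop 7 mm thick, 36 wide. Hold the cartridge so that the fingertips stay more than 8 mm above its underside and pass over the stop.
- fixed_pad (a point): Centre of the fixed rubber pad's face (22 mm across), 9 mm in -y from the cradle point, 24 mm above the cradle floor. The open moving pad, opposite, leaves about 27 mm at its nearest edge: some 6 mm of play for the cartridge. The jaws' bows pass more than 25 mm aside, so fingers at the cartridge's ends are clear.
- fixed_grip (a point): Middle of the fixed handle where it is squeezed, 36 mm over the bench. Axes as the pliers'. A bar along x, 13 mm thick (y), 22 high, fast on the base plate. Its outer face is 6.5 mm off in -y. Squeeze it against the moving handle: pushing one handle alone only slides the pliers away.
- handle_grip (a point): Middle of the moving handle where it is squeezed, 36 mm over the bench; 9 mm thick, 22 high, outer face 4.5 mm off in +y; its axes turn with it. Outer faces of both handles here: 68 mm apart open, 40 locked. Resists with about 5 N, up to 17 N as the lid goes on, falls away as the knee goes over centre and snaps locked, then hits a hard stop, only 3 to 4 mm past dead centre.
- toggle (a joint): Knee angle between moving handle and toggle link, rad: 0 = handles open, 0.60 = knee straight (dead centre), 0.68 = over centre against its stop, locked.
- jaw (a joint): Swing of the moving jaw, rad: 0 = fully open, about 0.2 when locked. A spring opens it.
- lever_grip (a point): Middle of the red curled end of the release lever's tail, 36 mm over the bench: an upright round 9 mm across, 22 high, jutting out past the moving handle's end. Locked, 35 mm are free between it and the fixed handle's screw. Hook it from that side with a finger and pull it away from the fixed handle (pliers' +y); a hard pinch keeps the lever from turning and drags the handle instead.
- lever (a joint): Release lever, rad: 0 = at rest, 0.26 = fully pulled. Against a light spring it meets the toggle link at about 0.06; at about 0.1 (some 8 mm of pull at its end, 2 to 4 N) the lock breaks, and the handle springs open and carries the lever's end some 60 mm further in the pliers' +y.
- closed_blue: A bystander: an already closed cartridge, 44 x 18 x 44 mm, blue lid, standing near the orange one; origin under its centre.
- closed_green: A bystander: an already closed cartridge, 44 x 18 x 44 mm, green lid; origin under its centre.
- tip_box: A bystander: purple and orange pipette tip box, 85 x 120 x 57 mm; origin under its centre.
- tube_block: A bystander: mint green micro tube block, 75 x 110 x 36 mm; origin under its centre.
- yellow_rack: A bystander: yellow tube rack, 100 x 160 x 55 mm with tubes up to 75 mm; origin under its centre.
- reagent_bottle: A bystander: glass reagent bottle with red cap, 70 mm across, 150 mm tall; origin under its centre.
- serum_vial: A bystander: small glass vial with red cap, 40 mm across, 70 mm tall; origin under its centre.
- handle (a joint): Swing of the moving handle on its pivot in the jaw, rad: 0 = open, about 0.62 locked. It carries the toggle link and the release lever.

How it is judged:
By the outcome, as a careful person would: the job done as asked, in the order asked, and still so for the second after the job is handed in, with the robot touching nothing.
It also fails if it takes over 72 s, if anything falls off the work surface, if the arm or the gripper's body presses on something with over 40 N, if the wrist force passes 120 N, or if a joint passes its speed limit or range.

## Working session

There is one attempt and no reset: what is moved stays moved. The work goes in short steps, Python scripts to look and compute and a tool call to move; the robot and the scene stay as the last step left them, time stands still between calls to the robot, and variables do not carry over. Pictures are saved under pics/ and viewed, and the job is handed in when it is done.

Besides the shell and the picture viewer there is one more tool, called after "Request:" as a command line: name --argument value ..., lists and objects as JSON in quotes. move_arm: Moves the arm, as the interface text tells. Its arguments: {"type":"object","properties":{"increments":{"type":"array","items":{"type":"array","items":{"type":"array","items":{"type":"number","minimum":-1,"maximum":1}}}}},"required":["increments"]}

```bash
ls; mkdir -p pics
cat > h.py <<'E'
import numpy as np, cv2
from bench import robot
def snap(n,f):
    P=robot.camera_params(n); im,d=robot.snapshot(n)
    cv2.imwrite('pics/%s.png'%f,im[:,:,::-1]); np.savez('pics/%s.npz'%f,im=im,d=d,**P)
def load(f): return np.load('pics/%s.npz'%f)
def crop(f,c0,r0,c1,r1,s,o):
    im=load(f)['im'][r0:r1,c0:c1,::-1]; cv2.imwrite('pics/%s.png'%o,cv2.resize(im,None,fx=s,fy=s,interpolation=cv2.INTER_CUBIC))
def w(f,c,r,z=None):
    D=load(f); K,R,t=D['mtx'],D['R'],D['t']
    ray=np.linalg.inv(K)@np.array([c,r,1.])
    o=-R.T@t; v=R.T@ray
    if z is None: return o+v*D['d'][int(round(r)),int(round(c))]
    return o+v*(z-o[2])/v[2]
def proj(f,X):
    D=load(f); p=D['mtx']@(D['R']@np.asarray(X)+D['t']); return p[:2]/p[2]
E
python3 - <<'E'
from h import *
print(robot.get_obs())
for n in ['top','side','wrist']: snap(n,n+'0'); print(n,robot.camera_params(n))
E
```

```text
pics
{'time': 0.0, 'joint_positions': array([-1.42513753e+00,  8.79729421e-02,  1.37227825e+00, -3.61958454e-05,
        1.68358707e+00, -1.03108070e-01]), 'qvel': array([-1.15032550e-03, -1.48460731e-03,  1.18420834e-03, -7.01725854e-04,
        7.90332826e-05,  2.45680475e-04]), 'joint_torque': array([ 5.97595645e-04, -3.40181530e+01, -3.02422607e+01,  7.18833972e-02,
        3.30203294e-02, -1.78726227e-04]), 'tool_pos': array([ 0.13538443, -0.53296088,  0.4034817 ]), 'ee_rot': array([-3.13935526e+00, -1.95346784e-04,  2.48762619e-01]), 'wrist_force': array([ 0.66187908, -0.56936096,  0.36308311]), 'wrist_torque': array([-0.03964579, -0.0466618 , -0.02139886]), 'width': 0.09394396955153964}
top {'mtx': array([[443.61290351,   0.        , 263.8040529 ],
       [  0.        , 443.61290351, 192.65322063],
       [  0.        ,   0.        ,   1.        ]]), 'R': array([[-0.00790436, -0.99988048,  0.01328717],
       [-0.99453949,  0.00647798, -0.10415971],
       [ 0.10406119, -0.01403793, -0.99447182]]), 't': array([0.03662394, 0.55321391, 1.48749983])}
side {'mtx': array([[422.72667942,   0.        , 264.275754  ],
       [  0.        , 422.72667942, 191.34748667],
       [  0.        ,   0.        ,   1.        ]]), 'R': array([[ 0.79983186, -0.59980679, -0.02237889],
       [-0.34904855, -0.43447147, -0.83030094],
       [ 0.48829716,  0.67191246, -0.55686581]]), 't': array([-0.41276394,  0.26165161,  1.12891219])}
wrist {'mtx': array([[334.59651323,   0.        , 248.71578232],
       [  0.        , 334.59651323, 188.88151167],
       [  0.        ,   0.        ,   1.        ]]), 'R': array([[ 2.45698233e-01, -9.69346098e-01, -7.21523303e-04],
       [-9.37110114e-01, -2.37717672e-01,  2.55567882e-01],
       [-2.47905248e-01, -6.21164304e-02, -9.66790845e-01]]), 't': array([-0.54979603, -0.02640351,  0.3899911 ])}
```

View pics/top0.png

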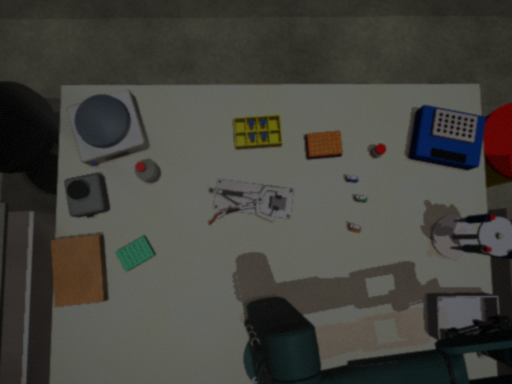

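View pics/side0.png

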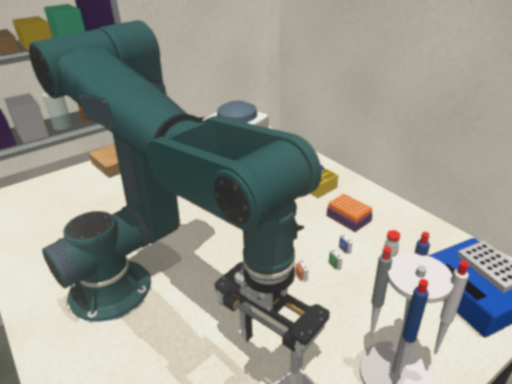

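View pics/wrist0.png

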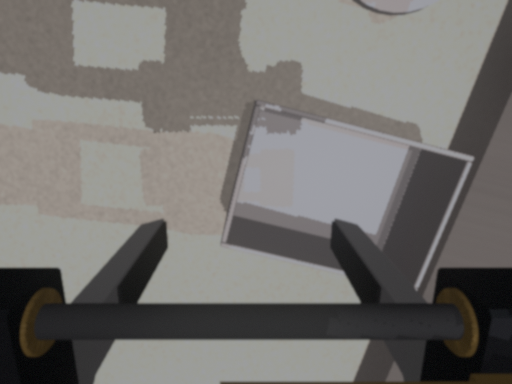

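The top view shows the clamp at about (250,200), jaws to the right and handles to the left. The orange cartridge is at (354,227), with green and blue above it.

Run:
```python
from h import *
crop('top0',195,165,305,240,7,'c1'); crop('top0',325,165,385,240,8,'c2')
for p in [(354,227),(360,198),(351,178),(277,203),(212,218),(225,205)]: print(p,w('top0',*p),w('top0',*p,0.03))
```

```text
(354, 227) [ 0.43357989 -0.26886839  0.04802381] [ 0.43403871 -0.2727772   0.03      ]
(360, 198) [ 0.53192474 -0.29402326  0.03953006] [ 0.53279208 -0.29623846  0.03      ]
(351, 178) [ 0.60018935 -0.26453649  0.04312392] [ 0.6019866  -0.26733525  0.03      ]
(277, 203) [ 0.51918198 -0.0129052   0.01018593] [ 0.51757878 -0.01203769  0.03      ]
(212, 218) [ 0.46962067  0.21217992 -0.00172097] [0.46809603 0.20891607 0.03      ]
(225, 205) [0.51390055 0.16680791 0.00492007] [0.51196475 0.1649592  0.03      ]
```

View pics/c1.png

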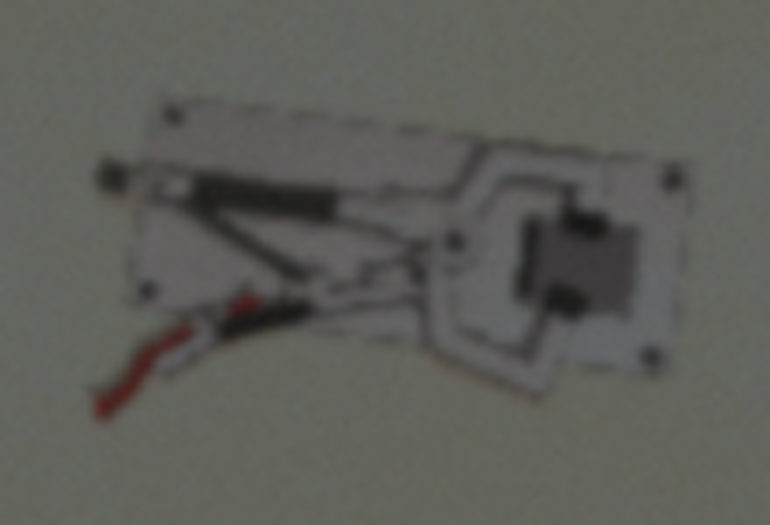

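View pics/c2.png

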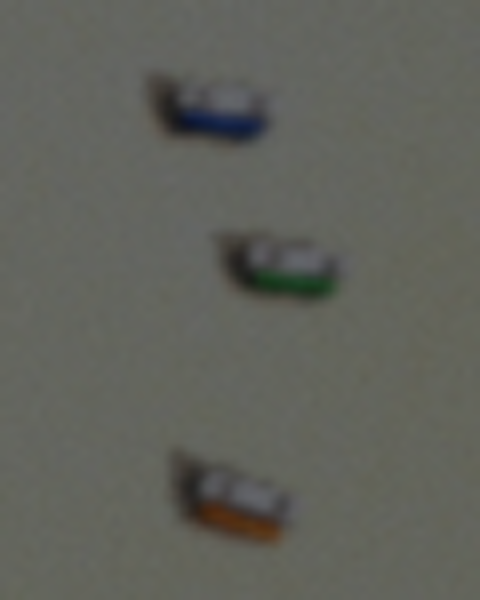

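```bash
cat >> h.py <<'E'
from scipy.spatial.transform import Rotation as Ro
def rpy(e): return Ro.from_euler('xyz',e).as_matrix()
def delta(p,yaw,p0=None,e0=None):
    """increments from the current pose to TCP p, tool down with yaw"""
    o=robot.get_obs(); p0=o['tool_pos'] if p0 is None else p0; e0=o['ee_rot'] if e0 is None else e0
    R0=rpy(e0); d=R0.T@(np.asarray(p)-p0)/0.1
    r=Ro.from_matrix(R0.T@rpy([np.pi,0,yaw])).as_rotvec()/(np.pi/2)
    print('shift',d.round(4),'turn',r.round(4))
def st():
    o=robot.get_obs(); print('t %.2f'%o['time'],'p',o['tool_pos'].round(4),'e',o['ee_rot'].round(4),'F',o['wrist_force'].round(1),'w %.4f'%o['width'])
E
python3 - <<'E'
from h import *
D=load('wrist0'); c=-D['R'].T@D['t']; o=robot.get_obs(); R0=rpy(o['ee_rot'])
print('cam in tool',R0.T@(c-o['tool_pos']),'axis in tool',(D['R']@R0))
print(robot.tcp_to_tips)
delta([0.37,-0.27,0.38],-0.1)
print(w('wrist0',256,300), w('top0',300,200))
E
```

```text
cam in tool [0.07383548 0.0002094  0.02053793] axis in tool [[-5.52304206e-04  9.99999609e-01 -6.91105392e-04]
 [-9.66760326e-01 -7.10650203e-04 -2.55683333e-01]
 [-2.55683724e-01  5.26918294e-04  9.66760340e-01]]
0.1992
shift [ 2.9212 -1.9708  0.2415] turn [-1.10e-03  1.00e-04  2.22e-01]
[-0.03441752 -0.58555862 -0.00125061] [ 0.52964878 -0.09324223  0.00323817]
```

Request:
move_arm --increments '[[[1,0.3,-0.2,0.02,0,0,0],[1,0.65,-0.43,0.05,0,0,0],[1,1,-0.67,0.08,0,0,0]]]'

```text
time: 0.4
tool_pos: [0.2153, -0.4438, 0.3959]
ee_rot: [-3.141, -0.0, 0.246]
wrist_force: [0.9, -0.1, 0.4]
width: 0.0939
```

Request:
move_arm --increments '[[[1,0.33,-0.2,0.02,0,0,0],[1,0.66,-0.43,0.05,0,0,0],[1,1,-0.66,0.08,0,0,0]]]'

```text
time: 0.65
tool_pos: [0.2964, -0.3542, 0.3884]
ee_rot: [-3.141, 0.0, 0.248]
wrist_force: [-0.7, -0.5, 0.0]
width: 0.0939
```

Request:
move_arm --increments '[[[1,0.3,-0.2,0.02,0,0,0.08],[1,0.6,-0.43,0.05,0,0,0.16],[1,0.9,-0.64,0.08,0,0,0.22],[1,0.9,-0.64,0.08,0,0,0.22],[1,0.9,-0.64,0.08,0,0,0.22]]]'

```text
time: 1.07
tool_pos: [0.3683, -0.2696, 0.3802]
ee_rot: [-3.141, 0.001, -0.092]
wrist_force: [-1.0, -0.1, -0.0]
width: 0.0939
```

Run:
```python
from h import *
st(); snap('wrist','wrist1'); st()
```

```text
t 1.07 p [ 0.3683 -0.2696  0.3802] e [-3.1406e+00  6.0000e-04 -9.2400e-02] F [-1.  -0.1 -0. ] w 0.0939
t 1.12 p [ 0.3676 -0.2708  0.3804] e [ 3.1416e+00  8.0000e-04 -9.3400e-02] F [-0.2 -0.2 -0.1] w 0.0937
```

View pics/wrist1.png

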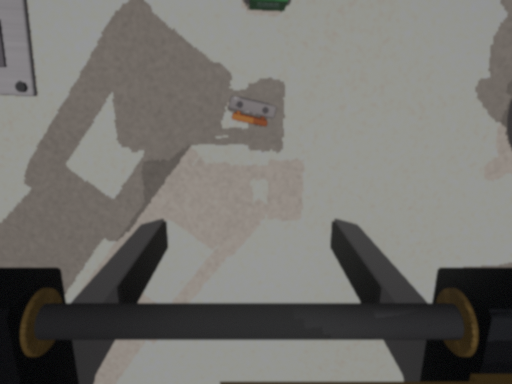

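Run:
```python
from h import *
crop('wrist1',215,80,290,140,10,'c3')
```

```text
(no output)
```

View pics/c3.png

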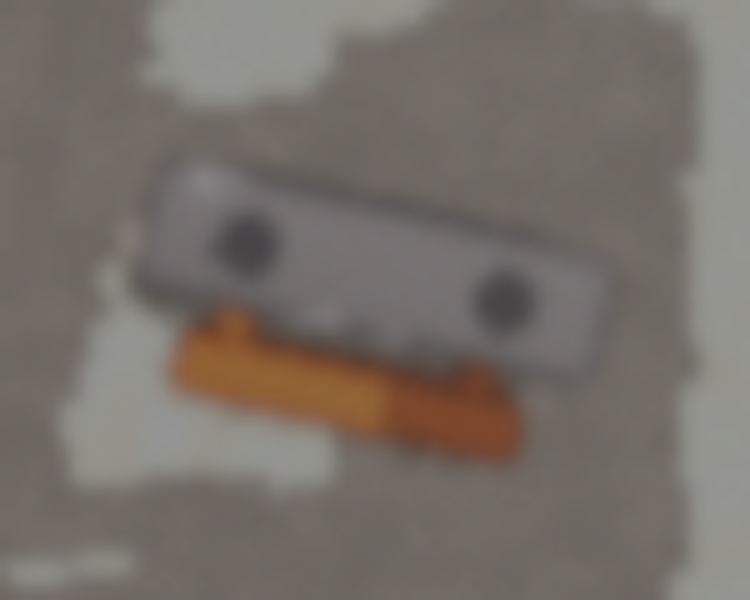

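Top view of the cartridge: white corners at about (230,95), (276,105), (275,117), (228,109), with the lid on the lower side.

Run:
```python
from h import *
q=[(155,155),(615,250),(600,375),(138,290)]
P=[w('wrist1',215+a/10-.45,80+b/10-.45,0.044)[:2] for a,b in q]
for p in P: print(p.round(4))
P=np.array(P); c=P.mean(0); e=(P[1]+P[2]-P[0]-P[3])/2
print('centre white',c,'len',np.linalg.norm(e),'dir',e, 'yaw(x-axis = -e)',np.arctan2(-e[1],-e[0]), 'wid',np.linalg.norm(P[3]-P[0]),np.linalg.norm(P[2]-P[1]))
h=[w('wrist1',215+a/10-.45,80+b/10-.45,0.044)[:2] for a,b in [(249,245),(504,302)]]
d=h[0]-h[1]; print('holes',h,np.mean(h,0),np.arctan2(d[1],d[0]))
print(w('wrist1',250,105))
```

```text
[ 0.448  -0.2603]
[ 0.4358 -0.3013]
[ 0.4247 -0.2991]
[ 0.4363 -0.2574]
centre white [ 0.43621323 -0.27953203] len 0.04301772659212869 dir [-0.01189406 -0.04134073] yaw(x-axis = -e) 1.2906542889215071 wid 0.01205716863738516 0.011255939135003631
holes [array([ 0.43933829, -0.2679905 ]), array([ 0.43211224, -0.29080856])] [ 0.43572526 -0.27939953] 1.2641068753676588
[ 0.43759628 -0.27752366  0.04352639]
```

Run:
```python
from h import *
delta([0.436,-0.2795,0.28],-0.285)
```

```text
shift [0.6896 0.0232 1.0036] turn [1.00e-04 5.00e-04 1.22e-01]
```

Request:
move_arm --increments '[[[1,0.2,0.01,0.3,0,0,0.04],[1,0.4,0.02,0.6,0,0,0.08],[1,0.69,0.023,0.9,0,0,0.122],[1,0.69,0.023,1,0,0,0.122],[1,0.69,0.023,1,0,0,0.122],[1,0.69,0.023,1,0,0,0.122]]]'

```text
time: 1.62
tool_pos: [0.4349, -0.2814, 0.2803]
ee_rot: [-3.141, 0.002, -0.289]
wrist_force: [0.1, 0.0, 1.2]
width: 0.0939
```

Run:
```python
from h import *
snap('wrist','wrist2'); st(); delta([0.436,-0.2795,0.213],-0.285)
```

```text
t 1.67 p [ 0.435  -0.2815  0.282 ] e [ 3.1406e+00 -1.1000e-03 -2.8910e-01] F [-0.2  0.6  0.7] w 0.0942
shift [ 0.0029 -0.023   0.6897] turn [ 0.0007 -0.0007 -0.0026]
```

View pics/wrist2.png

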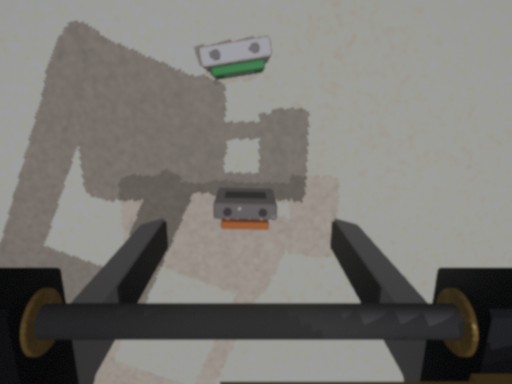

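Run:
```python
from h import *
crop('wrist2',200,175,295,240,8,'c4')
print(w('wrist2',230,211,0.044),w('wrist2',263,211,.044),w('wrist2',246.,212.5,.044))
```

```text
[ 0.43925163 -0.26995875  0.044     ] [ 0.43285227 -0.29144454  0.044     ] [ 0.43511956 -0.28006704  0.044     ]
```

View pics/c4.png

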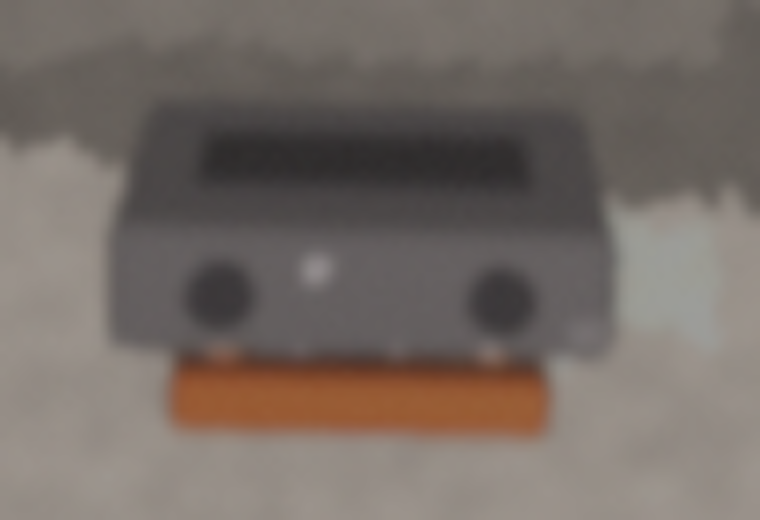

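Request:
move_arm --increments '[[[1,0.003,-0.02,0.2,0,0,0],[1,0.003,-0.02,0.45,0,0,0],[1,0.003,-0.02,0.6,0,0,0],[1,0.003,-0.02,0.68,0,0,0],[1,0.003,-0.02,0.68,0,0,0],[0.3,0.003,-0.02,0.68,0,0,0],[0.3,0.003,-0.02,0.68,0,0,0],[0.3,0.003,-0.02,0.68,0,0,0]]]'

```text
time: 2.33
tool_pos: [0.437, -0.2793, 0.2148]
ee_rot: [3.14, -0.004, -0.289]
wrist_force: [-0.2, -1.0, -0.4]
width: 0.0773
```

Request:
move_arm --increments '[[[0.3,0,0,0,0,0,0],[0.3,0,0,0,0,0,0],[0.3,0,0,0,0,0,0]]]'

```text
time: 2.58
tool_pos: [0.4367, -0.2788, 0.2132]
ee_rot: [3.141, -0.001, -0.288]
wrist_force: [-0.3, 0.4, 0.5]
width: 0.0578
```

Request:
move_arm --increments '[[[0.3,0,0,0,0,0,0],[0.3,0,0,0,0,0,0],[0.3,0,0,0,0,0,0],[0.3,0,0,0,0,0,0]]]'

```text
time: 2.92
tool_pos: [0.4365, -0.2788, 0.2128]
ee_rot: [3.141, -0.0, -0.288]
wrist_force: [-0.9, -0.0, 0.7]
width: 0.0437
```

Request:
move_arm --increments '[[[0.3,0,0,-0.2,0,0,0],[0.3,0,0,-0.5,0,0,0],[0.3,0,0,-0.9,0,0,0],[0.3,0,0,-1,0,0,0]]]'

```text
time: 3.25
tool_pos: [0.4375, -0.2795, 0.3189]
ee_rot: [3.138, -0.009, -0.288]
wrist_force: [0.6, -0.8, 0.8]
width: 0.0435
```

Run:
```python
from h import *
snap('wrist','wrist3'); st(); delta([0.45,-0.03,0.36],-0.12)
```

```text
t 3.30 p [ 0.4376 -0.2796  0.319 ] e [ 3.1372 -0.0106 -0.2882] F [ 0.9 -1.3  0.6] w 0.0442
shift [-0.5867 -2.4263 -0.4265] turn [ 0.0033 -0.0065 -0.1071]
```

View pics/wrist3.png

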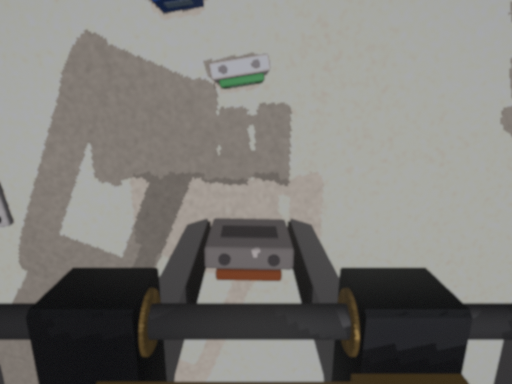

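Request:
move_arm --increments '[[[0.3,0,-0.35,-0.2,0,0,0],[0.3,-0.1,-0.75,-0.5,0,0,0],[0.3,-0.2,-1,-0.8,0,0,0]]]'

```text
time: 3.55
tool_pos: [0.4459, -0.1812, 0.384]
ee_rot: [-3.139, 0.007, -0.289]
wrist_force: [2.0, 0.0, -1.4]
width: 0.0434
```

Request:
move_arm --increments '[[[0.3,-0.1,-0.35,0,0,0,0],[0.3,-0.2,-0.7,0,0,0,0],[0.3,-0.3,-1,0,0,0,0]]]'

```text
time: 3.8
tool_pos: [0.4455, -0.0763, 0.386]
ee_rot: [-3.141, 0.001, -0.288]
wrist_force: [1.0, 0.1, -1.8]
width: 0.044
```

Run:
```python
from h import *
st(); delta([0.46,0.06,0.40],-0.13)
```

```text
t 3.80 p [ 0.4455 -0.0763  0.386 ] e [-3.141e+00  1.200e-03 -2.883e-01] F [ 1.   0.1 -1.8] w 0.0440
shift [-0.2484 -1.3483 -0.1392] turn [-0.0004  0.0007 -0.1008]
```

Request:
move_arm --increments '[[[0.3,-0.08,-0.33,-0.05,0,0,-0.03],[0.3,-0.16,-0.66,-0.1,0,0,-0.06],[0.3,-0.25,-1,-0.14,0,0,-0.1],[0.3,-0.25,-1,-0.14,0,0,-0.1],[0.3,-0.25,-1,-0.14,0,0,-0.1],[0.3,-0.25,-1,-0.14,0,0,-0.1]]]'

```text
time: 4.3
tool_pos: [0.4502, 0.0246, 0.3996]
ee_rot: [3.141, 0.002, -0.131]
wrist_force: [-0.1, 0.4, -0.2]
width: 0.0439
```

Run:
```python
from h import *
st(); snap('wrist','wrist4'); st(); crop('wrist4',50,0,450,230,2,'c5')
```

```text
t 4.30 p [0.4502 0.0246 0.3996] e [ 3.1406e+00  2.4000e-03 -1.3140e-01] F [-0.1  0.4 -0.2] w 0.0439
t 4.35 p [0.4503 0.0241 0.3998] e [ 3.1407e+00  2.2000e-03 -1.3270e-01] F [ 0.5 -1.  -0.4] w 0.0438
```

View pics/wrist4.png

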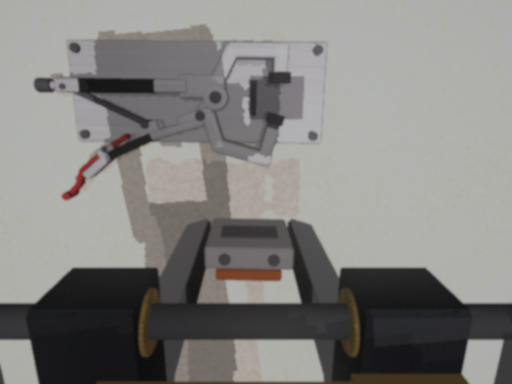

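Run:
```python
from h import *
crop('wrist4',190,30,340,170,5,'c6');crop('wrist4',25,30,175,210,4,'c7')
```

```text
(no output)
```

View pics/c6.png

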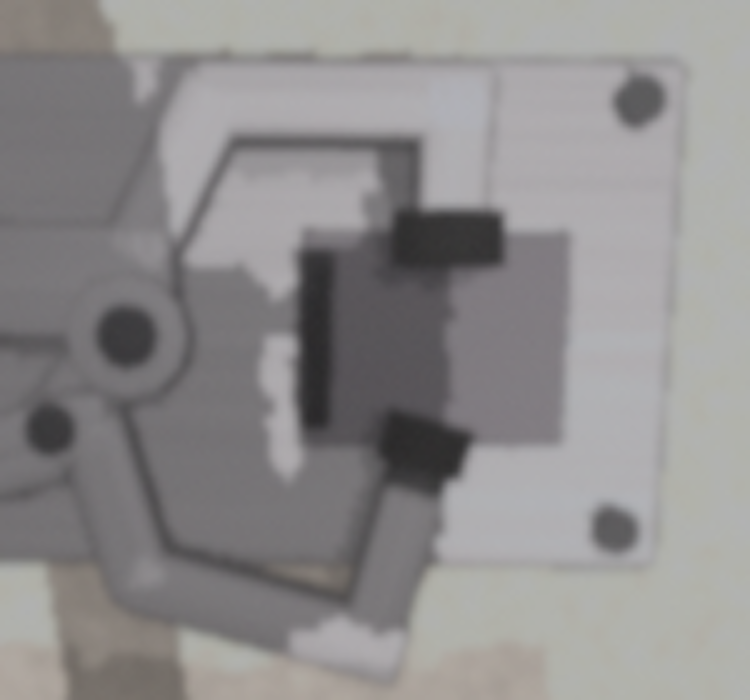

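View pics/c7.png

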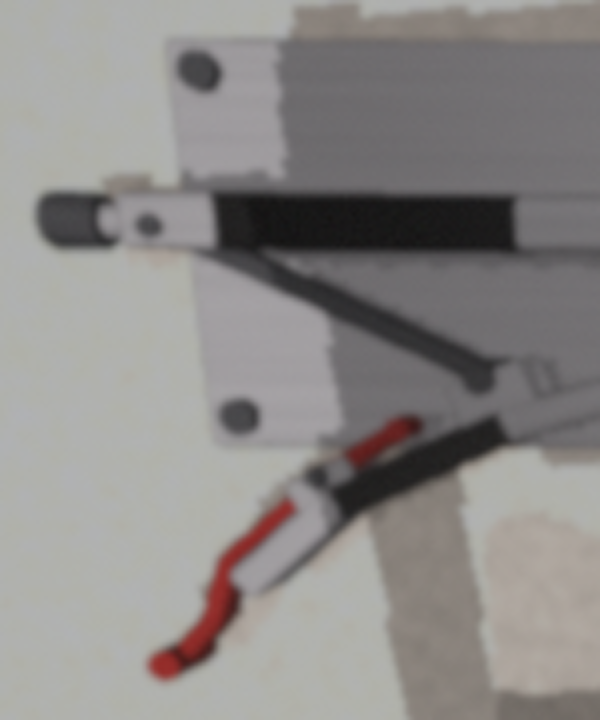

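Run:
```python
from h import *
def a(c,r,z): return w('wrist4',190+c/5-.4,30+r/5-.4,z)
def b(c,r,z): return w('wrist4',25+c/4-.375,30+r/4-.375,z)
P=[a(685,62,.008),a(655,567,.008),b(168,38,.008),b(213,446,.008)]
for p in P: print(p.round(4))
e=(P[2]-P[0]),(P[3]-P[1]); print([np.linalg.norm(x) for x in e],[np.arctan2(x[1],x[0]) for x in e])
print(np.linalg.norm(P[0]-P[1]),np.linalg.norm(P[2]-P[3]))
print('cam',-load('wrist4')['R'].T@load('wrist4')['t'])
ya=np.mean([np.arctan2(x[1],x[0]) for x in e]); 
cx=np.array([np.cos(ya),np.sin(ya)]);cy=np.array([-cx[1],cx[0]])
def L(p): return np.array([p[:2]@cx,p[:2]@cy])*1e3
print('yaw',ya,'plate local',[L(p).round(1) for p in P])
pts={'stop top edge up':a(333,250,.018),'stop low':a(333,428,.018),'stop back':a(303,340,.018),
'floor ur':a(570,232,.012),'floor lr':a(562,443,.012),'floor ll':a(302,443,.012),
'pad f low l':a(400,265,.046),'pad r':a(503,265,.046),'pad top l':a(395,212,.046),
'mpad tl':a(385,412,.046),'mpad tr':a(470,432,.046),'pivot':a(127,335,.045),
'lever':b(167,664,.047),'fixh up':b(380,194,.047),'fixh low':b(380,248,.047),'fixh left':b(215,220,.047),'fixh right':b(515,220,.047),'screw end':b(38,220,.045),'mh l':b(342,500,.047),'mh r':b(500,430,.047)}
for k,v in pts.items(): print(k,v.round(4),L(v).round(1))
for c,r in [(215,97),(280,76),(256,100),(290,100),(100,86),(68,195),(130,147)]: print((c,r),w('wrist4',c,r).round(4))
```

```text
[ 0.5695 -0.073   0.008 ]
[ 0.4668 -0.0589  0.008 ]
[0.6072 0.1909 0.008 ]
[0.5043 0.2068 0.008 ]
[np.float64(0.26657530329960333), np.float64(0.2683257008541689)] [np.float64(1.4288907151422177), np.float64(1.4308955773660679)]
0.10364500348820696 0.10418751576479378
cam [0.52342105 0.01457572 0.37903042]
yaw 1.4298931462541429 plate local [array([   7.7, -574.1]), array([   7.2, -470.5]), array([ 274.3, -574.4]), array([ 275.5, -470.2])]
stop top edge up [0.542  0.0037 0.018 ] [  79.8 -536.1]
stop low [0.5066 0.0082 0.018 ] [  79.2 -500.4]
stop back [0.5251 0.0121 0.018 ] [  85.7 -518.2]
floor ur [ 0.5394 -0.0459  0.012 ] [  30.3 -540.5]
floor lr [ 0.4967 -0.0404  0.012 ] [  29.8 -497.4]
floor ll [0.504  0.0151 0.012 ] [  85.7 -496.9]
pad f low l [ 0.5362 -0.0078  0.046 ] [  67.6 -532. ]
pad r [ 0.5336 -0.0272  0.046 ] [  48.1 -532.2]
pad top l [ 0.5458 -0.0079  0.046 ] [  68.8 -541.5]
mpad tl [ 0.5095 -0.0017  0.046 ] [  69.9 -504.7]
mpad tr [ 0.5036 -0.0177  0.046 ] [  53.2 -501.1]
pivot [0.5304 0.0457 0.045 ] [ 119.8 -518.7]
lever [0.4532 0.213  0.047 ] [ 274.5 -418.8]
fixh up [0.5588 0.1321 0.047 ] [ 209.2 -534.7]
fixh low [0.5468 0.1349 0.047 ] [ 210.3 -522.5]
fixh left [0.5582 0.1721 0.047 ] [ 248.8 -528.5]
fixh right [0.5488 0.1017 0.047 ] [ 177.8 -529.1]
screw end [0.5639 0.2148 0.045 ] [ 291.9 -528.2]
mh l [0.4889 0.1582 0.047 ] [ 225.3 -461.9]
mh r [0.5008 0.1155 0.047 ] [ 184.7 -479.6]
(215, 97) [0.53   0.0455 0.0482]
(280, 76) [ 0.5408 -0.0181  0.0469]
(256, 100) [0.5219 0.0063 0.0121]
(290, 100) [ 0.5172 -0.0295  0.0116]
(100, 86) [0.5543 0.1521 0.047 ]
(68, 195) [0.4534 0.2119 0.0457]
(130, 147) [0.4938 0.1369 0.0467]
```

Run:
```python
from h import *
crop('wrist4',190,205,310,290,6,'c8')
```

```text
(no output)
```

View pics/c8.png

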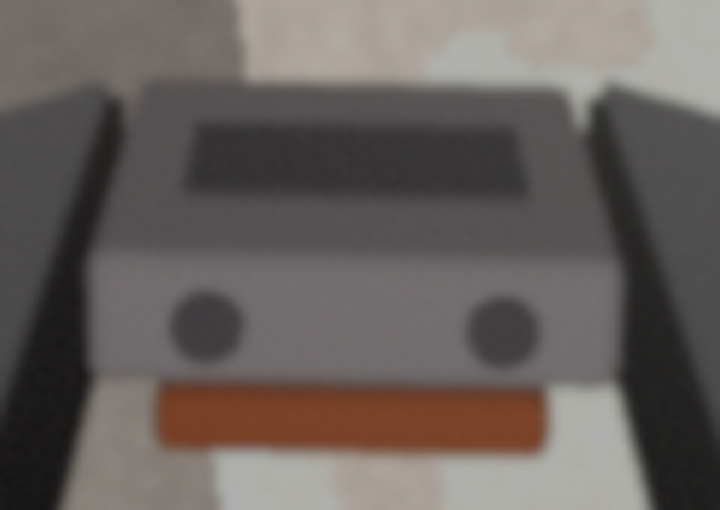

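Run:
```python
from h import *
p=np.array([.4503,.0243,.3998]);R0=rpy([3.1407,.0022,-.1327])
for a,b in [(90,255),(625,258),(622,380),(88,372),(207,327),(503,332)]:
    D=load('wrist4')
    for zz in [.169]:
        X=w('wrist4',190+a/6-.42,205+b/6-.42,p[2]-zz); print((R0.T@(X-p)*1e3).round(1))
d=D['d']; 
for c,r in [(230,265),(270,265),(249,262)]: print((R0.T@(w('wrist4',c,r)-p)*1e3).round(1))
cx=np.array([np.cos(1.4299),np.sin(1.4299)]);cy=np.array([-cx[1],cx[0]])
for l in [(57.6,-523),(79.5,-523),(49.6,-520)]: print(l,(cx*l[0]+cy*l[1]))
```

```text
[  5.6 -21.1 169. ]
[  5.4  21.8 169. ]
[ -5.4  21.9 169. ]
[ -4.7 -21.6 169. ]
[ -0.7 -11.8 169. ]
[ -1.1  12.2 169. ]
[ -4.9  -9.1 171.1]
[ -3.9  10.6 169.2]
[ -2.3   0.3 169.2]
(57.6, -523) [525.90614658 -16.41599788]
(79.5, -523) [528.98157706   5.26698456]
(49.6, -520) [521.81243009 -23.91543021]
```

Run:
```python
from h import *
delta([0.5248,-0.0243,0.30],-0.141)
```

```text
shift [0.805  0.38   0.9966] turn [0.0006 0.0014 0.0053]
```

Request:
move_arm --increments '[[[0.3,0.2,0.1,0.2,0,0,0],[0.3,0.5,0.2,0.5,0,0,0],[0.3,0.805,0.38,0.8,0,0,0.005],[0.3,0.805,0.38,1,0,0,0.005],[0.3,0.805,0.38,1,0,0,0.005],[0.3,0.805,0.38,1,0,0,0.005],[0.3,0.805,0.38,1,0,0,0.005]]]'

```text
time: 4.93
tool_pos: [0.525, -0.0241, 0.3022]
ee_rot: [-3.142, -0.001, -0.141]
wrist_force: [-0.2, -0.7, -1.0]
width: 0.0436
```

Run:
```python
from h import *
snap('wrist','wrist5'); st(); delta([0.5248,-0.0243,0.226],-0.141); crop('wrist5',120,100,400,300,2.8,'c9')
```

```text
t 4.98 p [ 0.5251 -0.0238  0.3032] e [ 3.1416e+00 -3.1000e-03 -1.4000e-01] F [-0.   0.4 -0.7] w 0.0440
shift [-0.005   0.0057  0.7723] turn [ 0.     -0.002   0.0006]
```

View pics/c9.png

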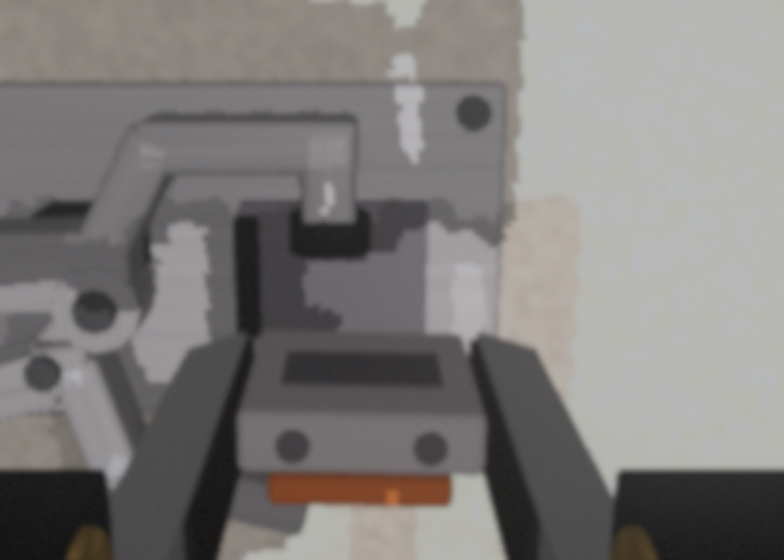

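Request:
move_arm --increments '[[[0.3,0,0,0.2,0,0,0],[0.3,0,0,0.3,0,0,0],[0.3,0,0,0.3,0,0,0],[0.3,0,0,0.3,0,0,0],[0.3,0,0,0.3,0,0,0],[0.3,0,0,0.3,0,0,0]]]'

```text
time: 5.48
tool_pos: [0.5254, -0.0233, 0.2725]
ee_rot: [3.141, -0.002, -0.139]
wrist_force: [0.2, -0.4, -1.6]
width: 0.0438
```

Request:
move_arm --increments '[[[0.3,0,0,0,0,0,0]]]'

```text
time: 5.57
tool_pos: [0.5254, -0.0234, 0.2722]
ee_rot: [3.141, -0.002, -0.139]
wrist_force: [0.5, 0.3, -1.4]
width: 0.0439
```

Request:
move_arm --increments '[[[0.3,0,0,0,0,0,0]]]'

```text
time: 5.65
tool_pos: [0.5253, -0.0234, 0.2719]
ee_rot: [3.141, -0.001, -0.139]
wrist_force: [0.2, 0.6, -0.9]
width: 0.0439
```

Run:
```python
from h import *
snap('wrist','wrist6'); st(); delta([0.5248,-0.0243,0.226],-0.141); snap('top','top6');snap('side','side6')
crop('side6',150,150,400,350,3,'c10')
```

```text
t 5.70 p [ 0.5252 -0.0234  0.2717] e [ 3.1415e+00 -9.0000e-04 -1.3910e-01] F [ 0.3 -0.  -0.6] w 0.0436
shift [-0.0035  0.0092  0.457 ] turn [ 0.0001 -0.0006  0.0012]
```

View pics/wrist6.png

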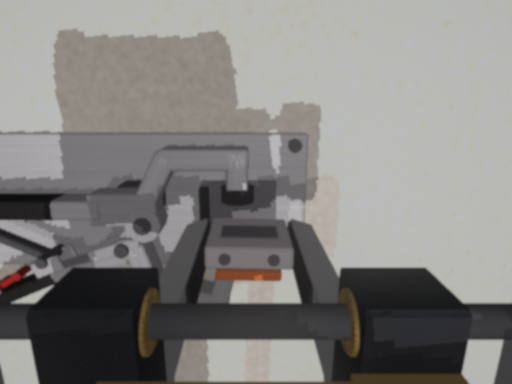

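View pics/c10.png

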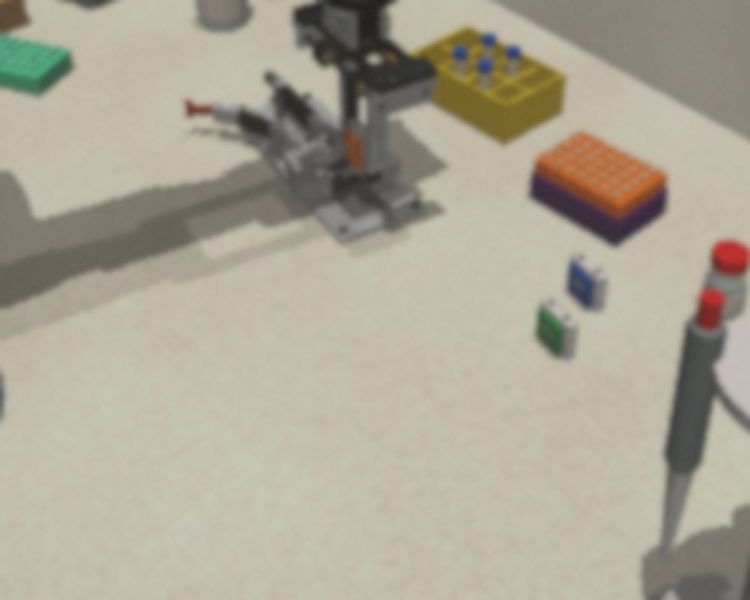

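Run:
```python
from h import *
crop('wrist6',190,160,310,290,6,'c11')
```

```text
(no output)
```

View pics/c11.png

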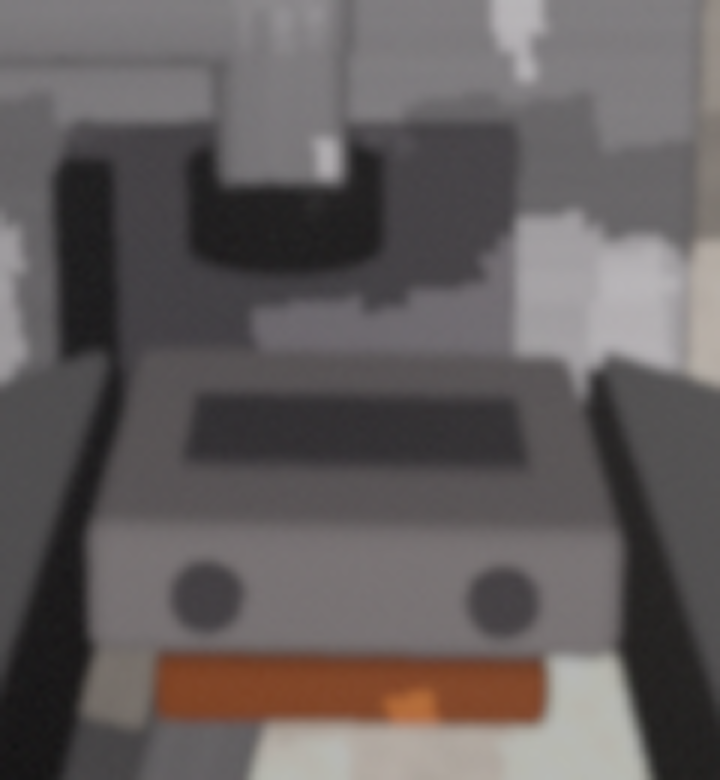

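Run:
```python
from h import *
cx=np.array([np.cos(1.4299),np.sin(1.4299)]);cy=np.array([-cx[1],cx[0]])
p=np.array([.5252,-.0234,.2717])
def q(a,b,z):
    X=w('wrist6',190+a/6-.42,160+b/6-.42,z); return X.round(4),[round(1e3*X[:2]@cx,1),round(1e3*X[:2]@cy,1)]
for n,a,b,z in [('padfront',285,271,.047),('padL',188,215,.036),('padR',383,215,.036),('stop',113,250,.018),('stop',113,340,.018),('stopback',58,250,.018),('cartL',90,590,.1027),('cartR',624,590,.1027),('cart back',350,528,.1027),('cart front',350,648,.1027)]: print(n,*q(a,b,z))
print('tcp',p[:2]@cx,p[:2]@cy)
```

```text
padfront [ 0.5359 -0.0179  0.047 ] [np.float64(57.5), np.float64(-533.1)]
padL [ 0.5405 -0.0073  0.036 ] [np.float64(68.7), np.float64(-536.1)]
padR [ 0.5374 -0.0288  0.036 ] [np.float64(46.9), np.float64(-536.2)]
stop [0.5325 0.0047 0.018 ] [np.float64(79.4), np.float64(-526.6)]
stop [0.5212 0.0067 0.018 ] [np.float64(79.8), np.float64(-515.1)]
stopback [0.5335 0.0113 0.018 ] [np.float64(86.1), np.float64(-526.6)]
cartL [ 0.5283 -0.0026  0.1027] [np.float64(71.6), np.float64(-523.5)]
cartR [ 0.5223 -0.0455  0.1027] [np.float64(28.3), np.float64(-523.5)]
cart back [ 0.5308 -0.0243  0.1027] [np.float64(50.5), np.float64(-528.9)]
cart front [ 0.5203 -0.0228  0.1027] [np.float64(50.5), np.float64(-518.3)]
tcp 0.05058604109352697 -0.5232816186782066
```

Request:
move_arm --increments '[[[0.3,0,0.005,0.15,0,0,0.001],[0.3,0,0.005,0.3,0,0,0.001],[0.3,0,0.005,0.4,0,0,0.001],[0.3,0,0.005,0.42,0,0,0.001],[0.3,0,0.005,0.43,0,0,0.001],[0.3,0,0.005,0.43,0,0,0.001],[0.3,0,0.005,0.43,0,0,0.001]]]'

```text
time: 6.38
tool_pos: [0.5254, -0.024, 0.229]
ee_rot: [3.141, -0.002, -0.141]
wrist_force: [0.1, -0.1, -0.3]
width: 0.0438
```

Request:
move_arm --increments '[[[0.3,0,0,0.01,0,0,0],[0.3,0,0,0.02,0,0,0],[0.3,0,0,0.02,0,0,0]]]'

```text
time: 6.63
tool_pos: [0.5251, -0.0239, 0.2264]
ee_rot: [3.141, -0.001, -0.141]
wrist_force: [-0.5, 0.5, -1.3]
width: 0.0438
```

Run:
```python
from h import *
st()
```

```text
t 6.63 p [ 0.5251 -0.0239  0.2264] e [ 3.1415e+00 -5.0000e-04 -1.4070e-01] F [-0.5  0.5 -1.3] w 0.0438
```

Request:
move_arm --increments '[[[0.3,0,0,0.005,0,0,0],[0.3,0,0,0.01,0,0,0],[0.3,0,0,0.01,0,0,0]]]'

```text
time: 6.88
tool_pos: [0.525, -0.0239, 0.2251]
ee_rot: [3.141, 0.0, -0.141]
wrist_force: [0.2, -0.4, -1.5]
width: 0.044
```

Request:
move_arm --increments '[[[0.3,0,-0.02,0,0,0,0],[0.3,0,-0.04,0,0,0,0],[0.3,0,-0.06,0,0,0,0],[0.3,0,-0.06,0,0,0,0]]]'

```text
time: 7.22
tool_pos: [0.5259, -0.0176, 0.2252]
ee_rot: [-3.141, -0.0, -0.14]
wrist_force: [-0.1, 0.6, -0.4]
width: 0.0435
```

Request:
move_arm --increments '[[[0.3,0,-0.005,0,0,0,0],[0.3,0,-0.01,0,0,0,0],[0.3,0,-0.01,0,0,0,0]]]'

```text
time: 7.47
tool_pos: [0.526, -0.0169, 0.2252]
ee_rot: [3.142, -0.0, -0.141]
wrist_force: [0.9, 0.1, -1.5]
width: 0.0435
```

Request:
move_arm --increments '[[[0.3,0,-0.005,0,0,0,0],[0.3,0,-0.005,0,0,0,0]]]'

```text
time: 7.63
tool_pos: [0.5261, -0.0165, 0.2252]
ee_rot: [3.142, -0.0, -0.141]
wrist_force: [0.0, -0.2, -2.1]
width: 0.0441
```

Request:
move_arm --increments '[[[0.3,0,-0.005,0,0,0,0],[0.3,0,-0.005,0,0,0,0]]]'

```text
time: 7.8
tool_pos: [0.5262, -0.016, 0.2252]
ee_rot: [-3.142, -0.0, -0.141]
wrist_force: [-0.2, 0.5, -1.4]
width: 0.0442
```

Request:
move_arm --increments '[[[0.3,0,-0.005,0,0,0,0],[0.3,0,-0.005,0,0,0,0]]]'

```text
time: 7.97
tool_pos: [0.5262, -0.0156, 0.2252]
ee_rot: [3.141, -0.0, -0.141]
wrist_force: [-0.7, -1.7, -0.5]
width: 0.0437
```

Request:
move_arm --increments '[[[0.3,0,-0.003,0,0,0,0],[0.3,0,-0.003,0,0,0,0]]]'

```text
time: 8.13
tool_pos: [0.5262, -0.0155, 0.2252]
ee_rot: [3.141, -0.0, -0.141]
wrist_force: [-0.2, -1.9, -1.1]
width: 0.044
```

Request:
move_arm --increments '[[[0.3,0,-0.003,0,0,0,0],[0.3,0,-0.003,0,0,0,0]]]'

```text
time: 8.3
tool_pos: [0.5263, -0.0153, 0.2252]
ee_rot: [3.14, -0.0, -0.141]
wrist_force: [-0.5, -3.6, -1.0]
width: 0.0437
```

Request:
move_arm --increments '[[[0.3,0,0,0.005,0,0,0],[0.3,0,0,0.005,0,0,0]]]'

```text
time: 8.47
tool_pos: [0.5264, -0.0153, 0.2249]
ee_rot: [3.14, -0.0, -0.141]
wrist_force: [-1.1, -3.8, 0.4]
width: 0.0438
```

Request:
move_arm --increments '[[[0.3,0,0,0.003,0,0,0],[0.3,0,0,0.003,0,0,0]]]'

```text
time: 8.63
tool_pos: [0.5264, -0.0153, 0.2248]
ee_rot: [3.14, -0.0, -0.141]
wrist_force: [-1.9, -4.4, 2.2]
width: 0.044
```

Standing on the floor against the stop. Opening to 56 mm.

Request:
move_arm --increments '[[[0.6,0,0,0,0,0,0],[0.6,0,0,0,0,0,0],[0.6,0,0,0,0,0,0],[0.6,0,0,0,0,0,0]]]'

```text
time: 8.97
tool_pos: [0.5263, -0.0144, 0.2243]
ee_rot: [-3.14, 0.0, -0.14]
wrist_force: [-0.1, 0.4, -0.9]
width: 0.0565
```

Request:
move_arm --increments '[[[0.6,0,0,-0.1,0,0,0],[0.6,0,0,-0.4,0,0,0],[0.6,0,0,-0.8,0,0,0],[0.6,0,0,-1,0,0,0]]]'

```text
time: 9.3
tool_pos: [0.5269, -0.0147, 0.3294]
ee_rot: [-3.141, -0.006, -0.14]
wrist_force: [1.0, 0.0, 1.2]
width: 0.0563
```

Run:
```python
from h import *
st(); delta([0.45,0.08,0.38],-0.141)
```

```text
t 9.30 p [ 0.5269 -0.0147  0.3294] e [-3.141  -0.0062 -0.1405] F [1.  0.  1.2] w 0.0563
shift [-0.8908 -0.8303 -0.5108] turn [-0.0004 -0.0039  0.0003]
```

Request:
move_arm --increments '[[[1,-0.3,-0.27,-0.2,0,0,0],[1,-0.6,-0.55,-0.4,0,0,0],[1,-0.89,-0.83,-0.5,0,0,0],[1,-0.89,-0.83,-0.5,0,0,0],[1,-0.89,-0.83,-0.5,0,0,0],[1,-0.89,-0.83,-0.5,0,0,0]]]'

```text
time: 9.8
tool_pos: [0.4498, 0.0798, 0.3747]
ee_rot: [3.141, -0.001, -0.14]
wrist_force: [0.2, -1.1, -1.1]
width: 0.0922
```

Run:
```python
from h import *
st(); snap('wrist','wrist7'); st(); crop('wrist7',60,20,400,240,2.3,'c12')
```

```text
t 9.80 p [0.4498 0.0798 0.3747] e [ 3.1412e+00 -1.4000e-03 -1.3970e-01] F [ 0.2 -1.1 -1.1] w 0.0922
t 9.85 p [0.4502 0.0793 0.374 ] e [ 3.1409e+00  1.0000e-04 -1.4090e-01] F [ 0.3  0.6 -0.8] w 0.0934
```

View pics/wrist7.png

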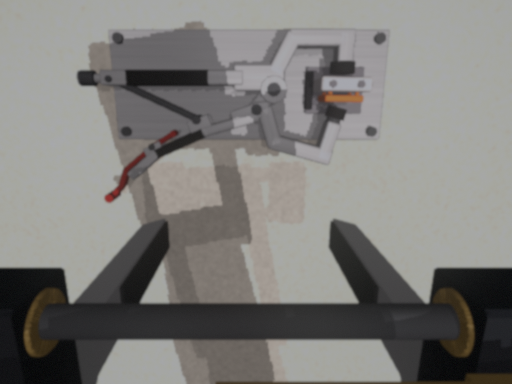

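Run:
```python
from h import *
crop('wrist7',290,50,400,170,6,'c13'); crop('wrist7',75,50,245,215,4.5,'c14')
```

```text
(no output)
```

View pics/c13.png

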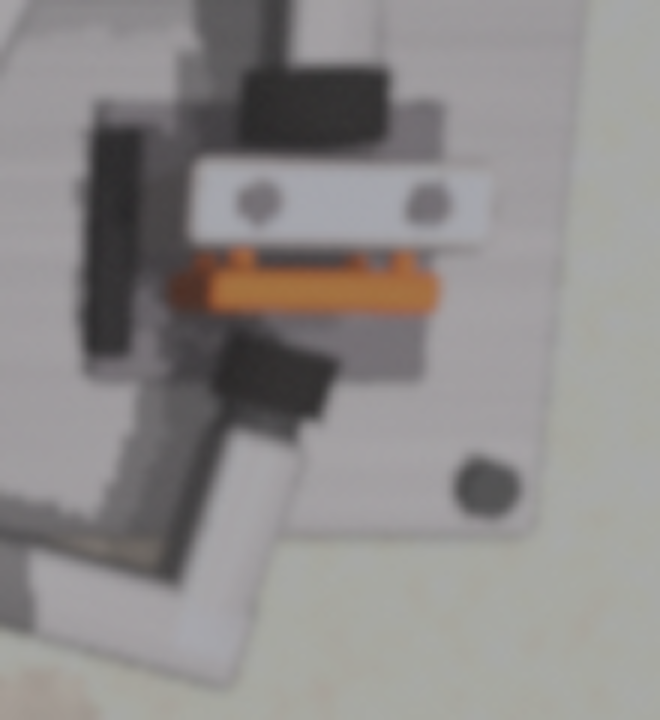

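View pics/c14.png

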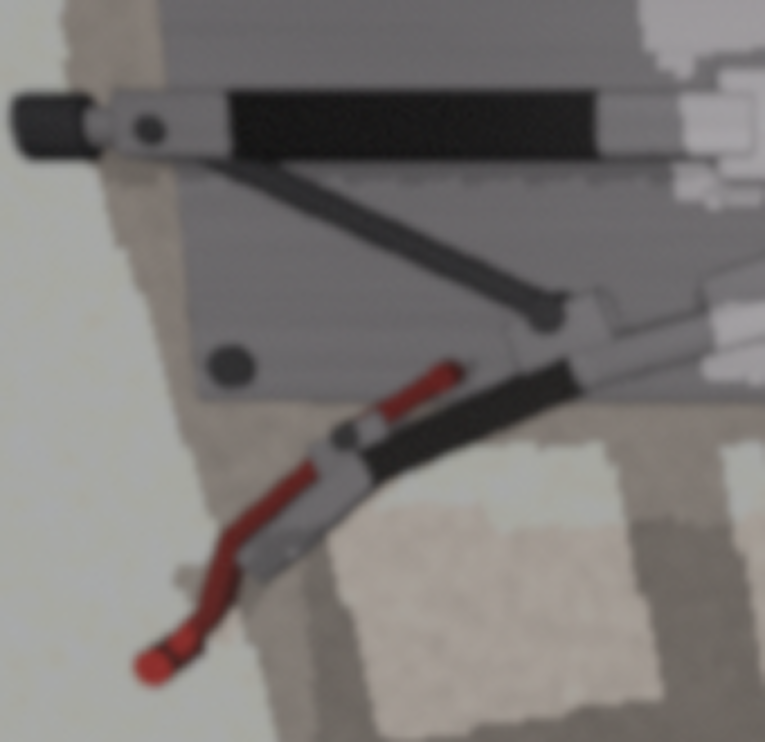

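Run:
```python
from h import *
cx=np.array([np.cos(1.4299),np.sin(1.4299)]);cy=np.array([-cx[1],cx[0]])
def q(n,X): print(n,X.round(4),[round(1e3*X[:2]@cx,1),round(1e3*X[:2]@cy,1)])
a=lambda c,r,z:w('wrist7',290+c/6-.42,50+r/6-.42,z)
b=lambda c,r,z:w('wrist7',75+c/4.5-.39,50+r/4.5-.39,z)
q('endL',a(191,200,.056));q('endR',a(495,210,.056));q('back',a(340,157,.056));q('front',a(340,245,.056));q('lidout',a(320,312,.051))
q('stop',a(138,150,.018));q('stop',a(132,350,.018));q('padface',a(315,143,.047));q('mpad',a(280,345,.047))
q('fixh ul',b(232,90,.047));q('fixh ll',b(232,160,.047));q('fixh ur',b(596,90,.047));q('fixh lr',b(596,158,.047))
q('mh ol',b(380,483,.047));q('mh il',b(360,455,.047));q('mh or',b(578,397,.047));q('mh ir',b(568,365,.047))
q('lever',b(155,666,.047)); q('screw end',b(15,125,.045));q('screw r',b(95,125,.045));q('mh end',b(262,580,.047)); q('pivot',w('wrist7',273.5,89,.048)); q('jawpivot',w('wrist7',257,109,.048))
for c,r in [(330,84),(150,77),(175,144)]: q('d',w('wrist7',c,r)); print(w('wrist7',c,r)[2])
```

```text
endL [0.5291 0.0055 0.056 ] [np.float64(79.7), np.float64(-523.1)]
endR [ 0.5217 -0.0372  0.056 ] [np.float64(36.4), np.float64(-521.8)]
back [ 0.5319 -0.0159  0.056 ] [np.float64(59.0), np.float64(-528.9)]
front [ 0.52   -0.0151  0.056 ] [np.float64(58.1), np.float64(-517.0)]
lidout [ 0.511 -0.013  0.051] [np.float64(58.9), np.float64(-507.7)]
stop [0.5386 0.005  0.018 ] [np.float64(80.6), np.float64(-532.6)]
stop [0.5079 0.0088 0.018 ] [np.float64(80.1), np.float64(-501.7)]
padface [ 0.5347 -0.015   0.047 ] [np.float64(60.3), np.float64(-531.5)]
mpad [ 0.5069 -0.0078  0.047 ] [np.float64(63.4), np.float64(-503.0)]
fixh ul [0.564  0.1705 0.047 ] [np.float64(248.0), np.float64(-534.4)]
fixh ll [0.5514 0.1735 0.047 ] [np.float64(249.2), np.float64(-521.5)]
fixh ur [0.5542 0.101  0.047 ] [np.float64(177.8), np.float64(-534.5)]
fixh lr [0.5418 0.1031 0.047 ] [np.float64(178.2), np.float64(-522.0)]
mh ol [0.485  0.1581 0.047 ] [np.float64(224.6), np.float64(-458.0)]
mh il [0.4912 0.161  0.047 ] [np.float64(228.3), np.float64(-463.7)]
mh or [0.4966 0.1147 0.047 ] [np.float64(183.3), np.float64(-475.6)]
mh ir [0.5032 0.1156 0.047 ] [np.float64(185.1), np.float64(-482.0)]
lever [0.4532 0.2135 0.047 ] [np.float64(275.1), np.float64(-418.7)]
screw end [0.5638 0.2146 0.045 ] [np.float64(291.7), np.float64(-528.1)]
screw r [0.5617 0.1992 0.045 ] [np.float64(276.1), np.float64(-528.1)]
mh end [0.4683 0.1868 0.047 ] [np.float64(250.7), np.float64(-437.5)]
pivot [0.5301 0.0459 0.048 ] [np.float64(119.8), np.float64(-518.4)]
jawpivot [0.5151 0.0625 0.048 ] [np.float64(134.2), np.float64(-501.3)]
d [ 0.5272 -0.0017  0.0561] [np.float64(72.4), np.float64(-522.2)]
0.05611313230916615
d [0.5551 0.1513 0.0471] [np.float64(227.8), np.float64(-528.4)]
0.047051801370548874
d [0.4947 0.1412 0.0469] [np.float64(209.2), np.float64(-469.9)]
0.04693222340768549
```

```bash
cat >> h.py <<'E'
ya=1.4299
cx=np.array([np.cos(ya),np.sin(ya)]);cy=np.array([-cx[1],cx[0]])
def g(lx,ly): return (cx*lx+cy*ly)/1e3
def loc():
    o=robot.get_obs(); p=o['tool_pos'][:2]*1e3; F=o['wrist_force'][:2]
    print('local',(p@cx).round(1),(p@cy).round(1),'z',o['tool_pos'][2].round(4),'F x,y',(F@cx).round(1),(F@cy).round(1),'Fz',o['wrist_force'][2].round(1),'w',o['width'].round(4),'yaw',o['ee_rot'][2].round(4),'t',o['time'].round(2))
E
python3 - <<'E'
from h import *
loc(); t=g(205,-500.5); print(t); delta([*t,.32],1.43)
E
```

```text
Traceback (most recent call last):
  File "h.py", line 32, in loc
    print('local',(p@cx).round(1),(p@cy).round(1),'z',o['tool_pos'][2].round(4),'F x,y',(F@cx).round(1),(F@cy).round(1),'Fz',o['wrist_force'][2].round(1),'w',o['width'].round(4),'yaw',o['ee_rot'][2].round(4),'t',o['time'].round(2))
                                                                                                                                                              ^^^^^^^^^^^^^^^^
AttributeError: 'float' object has no attribute 'round'
```

```bash
sed -i "s/'w',o\['width'\].round(4)/'w',round(o['width'],4)/; s/'t',o\['time'\].round(2)/'t',round(float(o['time']),2)/" h.py
python3 - <<'E'
from h import *
loc(); t=g(205,-500.5); print(t); delta([*t,.32],1.43)
E
```

```text
local 141.8 -434.6 z 0.374 F x,y 0.6 -0.2 Fz -0.8 w 0.0934 yaw -0.1409 t 9.85
[0.52432858 0.13268303]
shift [ 0.6595 -0.6326  0.5399] turn [ 3.0000e-04  4.0000e-04 -1.0001e+00]
```

Request:
move_arm --increments '[[[1,0.08,-0.08,0,0,0,-0.075],[1,0.16,-0.16,0,0,0,-0.15],[1,0.25,-0.24,0,0,0,-0.225],[1,0.33,-0.32,0.1,0,0,-0.3],[1,0.41,-0.4,0.1,0,0,-0.375],[1,0.5,-0.47,0.1,0,0,-0.45],[1,0.58,-0.55,0.1,0,0,-0.525],[1,0.66,-0.63,0.1,0,0,-0.6]]]'

```text
time: 10.52
tool_pos: [0.5256, 0.1317, 0.3624]
ee_rot: [-3.14, 0.003, 0.805]
wrist_force: [0.1, -0.3, -0.3]
width: 0.094
```

Request:
move_arm --increments '[[[1,0,0,0.1,0,0,-0.075],[1,0,0,0.2,0,0,-0.15],[1,0,0,0.3,0,0,-0.225],[1,0,0,0.4,0,0,-0.3],[1,0,0,0.4,0,0,-0.375],[1,0,0,0.4,0,0,-0.4],[1,0,0,0.4,0,0,-0.4],[1,0,0,0.4,0,0,-0.4]]]'

```text
time: 11.18
tool_pos: [0.5248, 0.1318, 0.323]
ee_rot: [-3.14, 0.001, 1.427]
wrist_force: [-0.3, -0.2, -0.0]
width: 0.0938
```

Run:
```python
from h import *
snap('wrist','wrist8');loc(); t=g(205,-500.5); print(t); delta([*t,.218],1.43); snap('top','top8')
crop('top8',180,150,320,260,5.5,'c15')
```

```text
local 204.3 -500.9 z 0.3234 F x,y -0.6 0.3 Fz 0.8 w 0.0942 yaw 1.4273 t 11.23
[0.52432858 0.13268303]
shift [ 0.0073 -0.0027  1.0541] turn [-0.0009  0.0004 -0.0017]
```

View pics/wrist8.png

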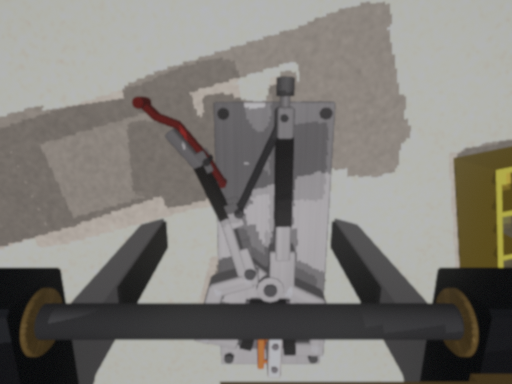

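View pics/c15.png

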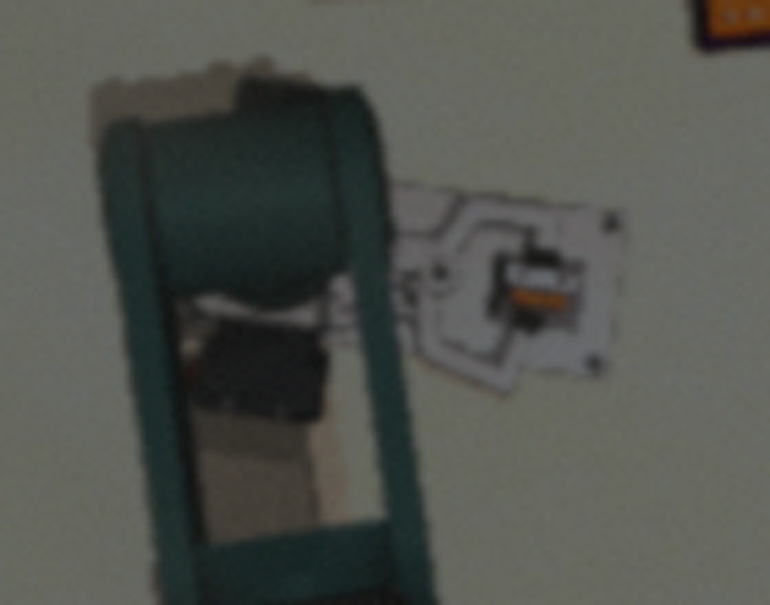

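Run:
```python
from h import *
crop('wrist8',120,80,340,260,3.5,'c16')
```

```text
(no output)
```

View pics/c16.png

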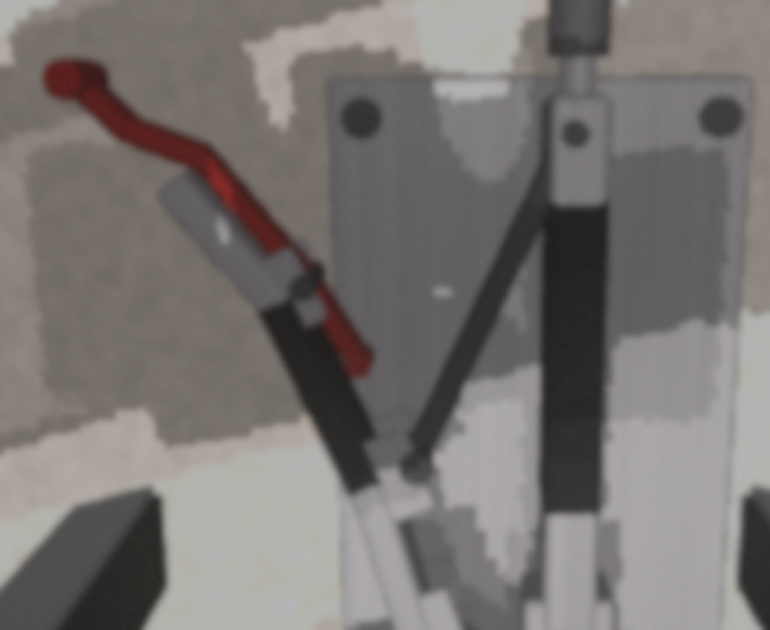

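Run:
```python
from h import *
def q(n,c,r,z):
    X=w('wrist8',120+c/3.5-.36,80+r/3.5-.36,z); print(n,X.round(4),[round(1e3*X[:2]@cx,1),round(1e3*X[:2]@cy,1)])
q('fo',607,210,.047);q('fi',547,210,.047);q('fo',600,505,.047);q('fi',543,510,.047)
q('mo',265,310,.047);q('mo',350,490,.047);q('mi',372,430,.047);q('lever',64,80,.047);q('screw end',580,10,.047)
q('plate',330,78,.008);q('plate',752,78,.008)
```

```text
fo [0.5638 0.171  0.047 ] [np.float64(248.5), np.float64(-534.2)]
fi [0.5509 0.1729 0.047 ] [np.float64(248.6), np.float64(-521.2)]
fo [0.5547 0.1034 0.047 ] [np.float64(180.3), np.float64(-534.7)]
fi [0.5414 0.1041 0.047 ] [np.float64(179.1), np.float64(-521.5)]
mo [0.4862 0.16   0.047 ] [np.float64(226.7), np.float64(-458.9)]
mo [0.4978 0.1154 0.047 ] [np.float64(184.2), np.float64(-476.7)]
mi [0.5052 0.129  0.047 ] [np.float64(198.7), np.float64(-482.1)]
lever [0.4533 0.2148 0.047 ] [np.float64(276.3), np.float64(-418.6)]
screw end [0.5628 0.2131 0.047 ] [np.float64(290.0), np.float64(-527.3)]
plate [0.505  0.2074 0.008 ] [np.float64(276.3), np.float64(-470.9)]
plate [0.6067 0.1926 0.008 ] [np.float64(275.9), np.float64(-573.6)]
```

Request:
move_arm --increments '[[[1,0.007,-0.003,0.2,0,0,-0.002],[1,0.007,-0.003,0.5,0,0,-0.002],[1,0.007,-0.003,0.8,0,0,-0.002],[1,0.007,-0.003,0.98,0,0,-0.002],[1,0.007,-0.003,1,0,0,-0.002],[1,0.007,-0.003,1,0,0,-0.002]]]'

```text
time: 11.78
tool_pos: [0.5235, 0.1334, 0.2231]
ee_rot: [-3.139, 0.001, 1.432]
wrist_force: [0.0, 0.1, 0.7]
width: 0.0941
```

Request:
move_arm --increments '[[[0.85,0,0,0.04,0,0,0],[0.85,0,0,0.05,0,0,0],[0.85,0,0,0.05,0,0,0],[0.85,0,0,0.05,0,0,0]]]'

```text
time: 12.12
tool_pos: [0.5243, 0.1337, 0.2207]
ee_rot: [3.139, -0.001, 1.433]
wrist_force: [0.4, -0.6, 0.1]
width: 0.0797
```

Run:
```python
from h import *
loc()
```

```text
local 206.0 -500.3 z 0.2207 F x,y -0.5 -0.5 Fz 0.1 w 0.0797 yaw 1.4331 t 12.12
```

Request:
move_arm --increments '[[[0.8,0,-0.005,0.02,0,0,0],[0.76,0,-0.012,0.02,0,0,0],[0.76,0,-0.012,0.02,0,0,0],[0.76,0,-0.012,0.02,0,0,0]]]'

```text
time: 12.45
tool_pos: [0.5229, 0.1338, 0.2176]
ee_rot: [3.14, -0.0, 1.433]
wrist_force: [1.7, 0.1, 0.1]
width: 0.0716
```

Run:
```python
from h import *
loc()
```

```text
local 205.9 -498.9 z 0.2176 F x,y 0.3 -1.7 Fz 0.1 w 0.0716 yaw 1.433 t 12.45
```

Request:
move_arm --increments '[[[0.74,0,0.009,0,0,0,0],[0.72,0,0.019,0,0,0,0],[0.7,0,0.028,0,0,0,0],[0.7,0,0.028,0,0,0,0]]]'

```text
time: 12.78
tool_pos: [0.5258, 0.1334, 0.2176]
ee_rot: [3.141, -0.0, 1.433]
wrist_force: [1.9, -0.1, 0.5]
width: 0.0659
```

Run:
```python
from h import *
loc()
```

```text
local 205.9 -501.8 z 0.2176 F x,y 0.2 -1.9 Fz 0.5 w 0.0659 yaw 1.4331 t 12.78
```

Request:
move_arm --increments '[[[0.68,0,0.009,0,0,0,0],[0.66,0,0.019,0,0,0,0],[0.64,0,0.028,0,0,0,0],[0.62,0,0.038,0,0,0,0],[0.62,0,0.038,0,0,0,0]]]'

```text
time: 13.2
tool_pos: [0.5294, 0.1329, 0.2176]
ee_rot: [3.141, -0.0, 1.433]
wrist_force: [1.8, 0.6, 2.4]
width: 0.0585
```

Run:
```python
from h import *
loc()
```

```text
local 205.9 -505.5 z 0.2176 F x,y 0.8 -1.7 Fz 2.4 w 0.0585 yaw 1.4332 t 13.2
```

Request:
move_arm --increments '[[[0.6,0,0.009,0,0,0,0],[0.58,0,0.019,0,0,0,0],[0.56,0,0.028,0,0,0,0],[0.54,0,0.038,0,0,0,0],[0.54,0,0.038,0,0,0,0]]]'

```text
time: 13.62
tool_pos: [0.5332, 0.1324, 0.2176]
ee_rot: [3.141, -0.0, 1.433]
wrist_force: [1.7, 1.1, 2.5]
width: 0.0508
```

Run:
```python
from h import *
loc(); snap('wrist','wrist9'); snap('top','top9'); crop('top9',220,160,320,235,7,'c17')
```

```text
local 205.9 -509.3 z 0.2176 F x,y 1.3 -1.5 Fz 2.5 w 0.0508 yaw 1.4332 t 13.62
```

View pics/wrist9.png

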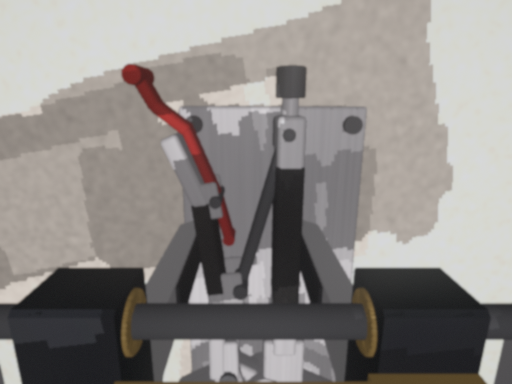

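View pics/c17.png

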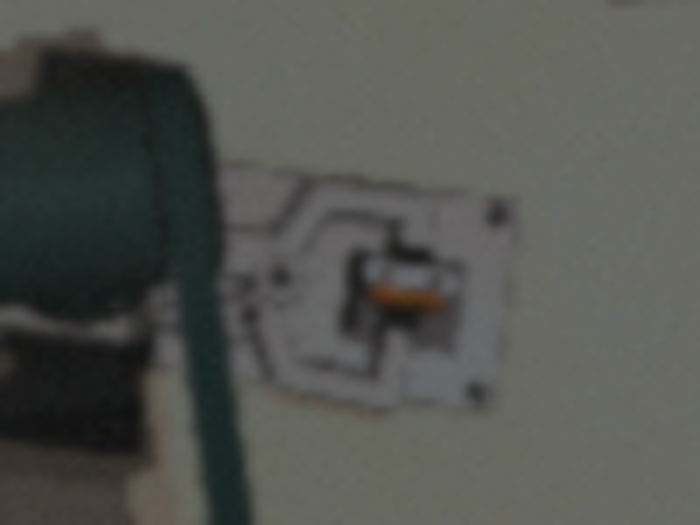

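Request:
move_arm --increments '[[[0.52,0,0.009,0,0,0,0],[0.5,0,0.019,0,0,0,0],[0.49,0,0.024,0,0,0,0],[0.48,0,0.028,0,0,0,0],[0.48,0,0.028,0,0,0,0]]]'

```text
time: 14.13
tool_pos: [0.536, 0.132, 0.2176]
ee_rot: [3.14, -0.0, 1.433]
wrist_force: [3.7, 0.1, 2.7]
width: 0.0455
```

Run:
```python
from h import *
loc()
```

```text
local 205.9 -512.2 z 0.2176 F x,y 0.6 -3.6 Fz 2.7 w 0.0455 yaw 1.4333 t 14.13
```

Request:
move_arm --increments '[[[0.47,0,0.003,0,0,0,0],[0.46,0,0.008,0,0,0,0],[0.46,0,0.008,0,0,0,0]]]'

```text
time: 14.38
tool_pos: [0.5369, 0.1318, 0.2176]
ee_rot: [3.14, -0.0, 1.433]
wrist_force: [5.6, 1.0, 1.4]
width: 0.0431
```

Run:
```python
from h import *
loc()
```

```text
local 205.9 -513.1 z 0.2176 F x,y 1.8 -5.4 Fz 1.4 w 0.0431 yaw 1.4333 t 14.38
```

Request:
move_arm --increments '[[[0.45,0,0.009,0,0,0,0],[0.445,0,0.011,0,0,0,0],[0.445,0,0.011,0,0,0,0]]]'

```text
time: 14.63
tool_pos: [0.5378, 0.1316, 0.2174]
ee_rot: [3.141, 0.0, 1.433]
wrist_force: [4.6, 0.0, 1.7]
width: 0.0422
```

Run:
```python
from h import *
loc()
```

```text
local 205.8 -514.0 z 0.2174 F x,y 0.7 -4.6 Fz 1.7 w 0.0422 yaw 1.4331 t 14.63
```

Request:
move_arm --increments '[[[0.44,0,0.004,0,0,0,0],[0.435,0,0.007,0,0,0,0],[0.435,0,0.007,0,0,0,0]]]'

```text
time: 14.88
tool_pos: [0.5384, 0.1316, 0.2174]
ee_rot: [3.141, 0.0, 1.433]
wrist_force: [4.3, 0.5, 3.4]
width: 0.0405
```

Run:
```python
from h import *
loc(); snap('wrist','wrist10'); snap('top','top10'); crop('top10',220,160,320,235,7,'c18'); crop('wrist10',120,60,370,270,3,'c19')
```

```text
local 205.9 -514.6 z 0.2174 F x,y 1.1 -4.2 Fz 3.4 w 0.0405 yaw 1.4332 t 14.88
```

View pics/c19.png

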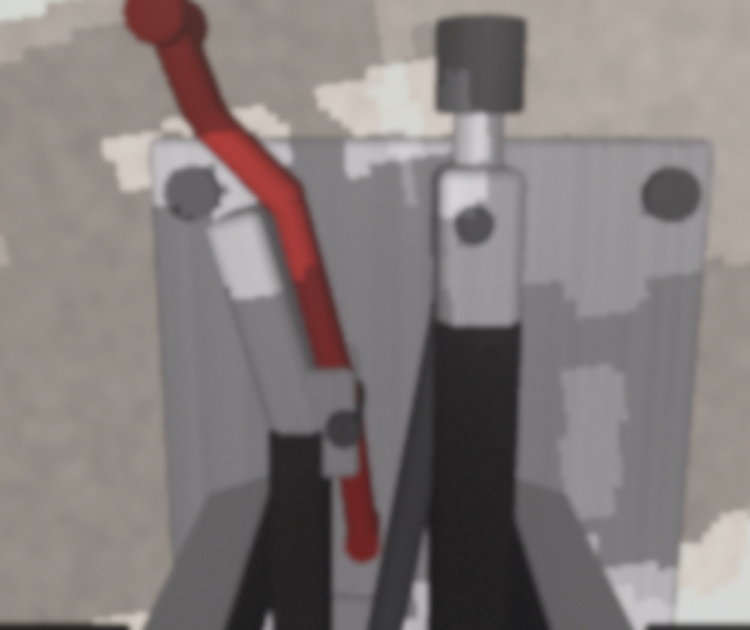

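View pics/c18.png

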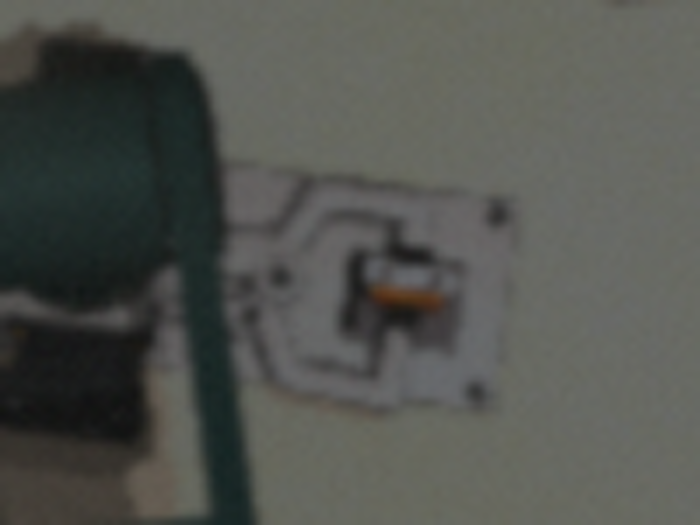

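Request:
move_arm --increments '[[[0.43,0,0.003,0,0,0,0],[0.43,0,0.004,0,0,0,0]]]'

```text
time: 15.15
tool_pos: [0.5386, 0.1315, 0.2174]
ee_rot: [-3.141, 0.0, 1.433]
wrist_force: [3.3, -0.4, 3.0]
width: 0.0403
```

Run:
```python
from h import *
loc()
```

```text
local 205.9 -514.8 z 0.2174 F x,y 0.1 -3.3 Fz 3.0 w 0.0403 yaw 1.4331 t 15.15
```

Request:
move_arm --increments '[[[0.44,0,0,0,0,0,0],[0.46,0,0,0,0,0,0],[0.46,0,0,0,0,0,0]]]'

```text
time: 15.4
tool_pos: [0.5379, 0.1315, 0.2164]
ee_rot: [-3.138, 0.001, 1.433]
wrist_force: [1.4, 0.5, 0.3]
width: 0.043
```

Run:
```python
from h import *
loc(); snap('wrist','wrist11');  crop('wrist11',120,60,370,270,3,'c20')
a=cv2.imread('pics/c19.png');b=cv2.imread('pics/c20.png'); cv2.imwrite('pics/df.png',cv2.absdiff(a,b)*3)
```

```text
local 205.7 -514.1 z 0.2164 F x,y 0.6 -1.3 Fz 0.3 w 0.043 yaw 1.4332 t 15.4
```

View pics/df.png

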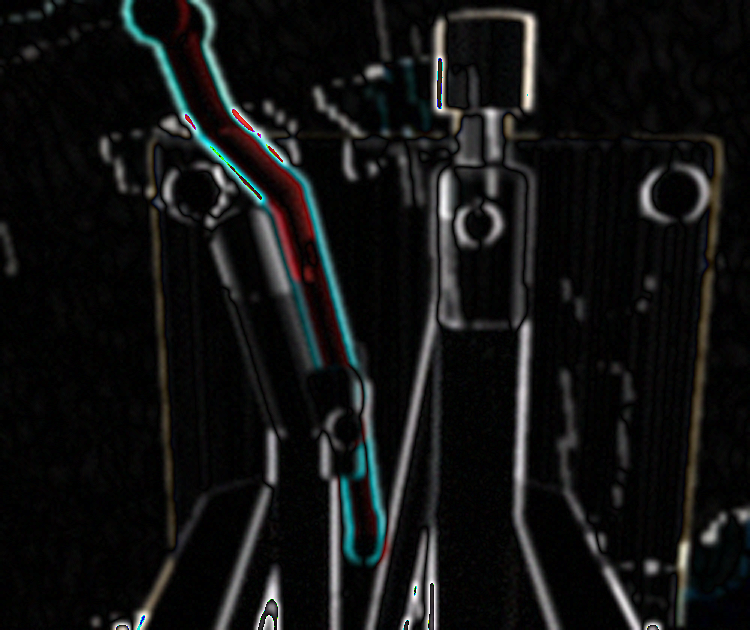

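View pics/c20.png

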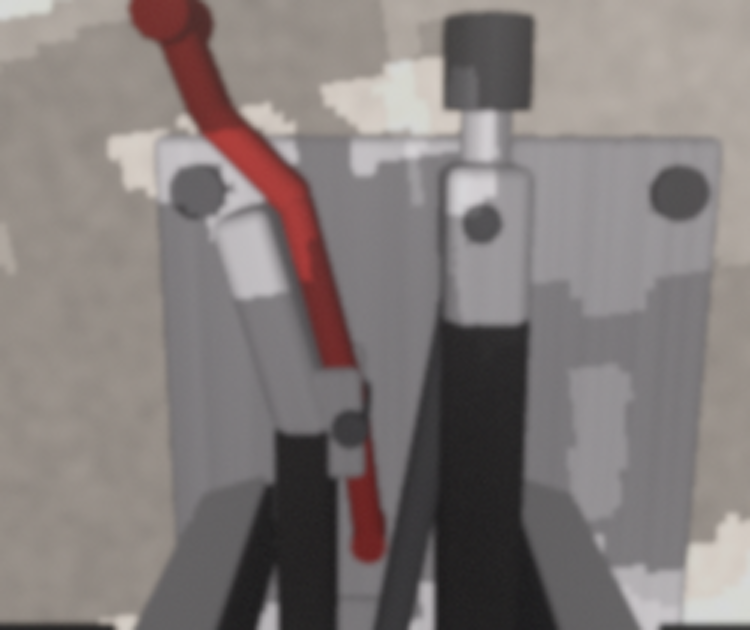

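Request:
move_arm --increments '[[[0.5,0,0,0,0,0,0],[0.6,0,0,0,0,0,0],[0.65,0,0,0,0,0,0],[0.65,0,0,0,0,0,0]]]'

```text
time: 15.78
tool_pos: [0.5382, 0.1315, 0.2168]
ee_rot: [-3.14, 0.001, 1.433]
wrist_force: [-0.6, -0.7, -0.2]
width: 0.0603
```

Request:
move_arm --increments '[[[0.65,0,0,-0.1,0,0,0],[0.65,0,0,-0.4,0,0,0],[0.65,0,0,-0.8,0,0,0],[0.65,0,0,-1,0,0,0],[0.65,0,0,-1,0,0,0],[0.65,0,0,-1,0,0,0]]]'

```text
time: 16.28
tool_pos: [0.539, 0.1316, 0.3199]
ee_rot: [3.137, -0.001, 1.433]
wrist_force: [-0.7, -0.3, -0.0]
width: 0.0612
```

Run:
```python
from h import *
loc(); snap('wrist','wrist12');  crop('wrist12',120,40,370,240,3.2,'c21'); snap('top','top12')
crop('top12',220,160,320,235,7,'c22')
```

```text
local 206.0 -515.1 z 0.3199 F x,y -0.4 0.7 Fz -0.0 w 0.0612 yaw 1.4333 t 16.28
```

View pics/wrist12.png

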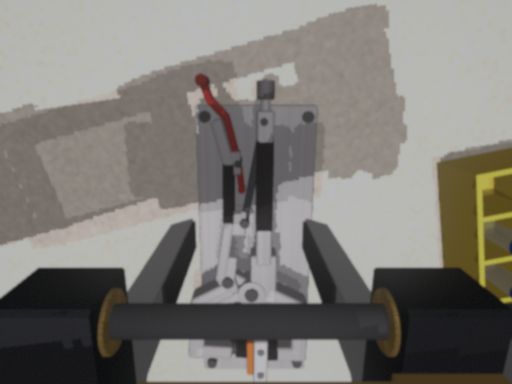

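View pics/c21.png

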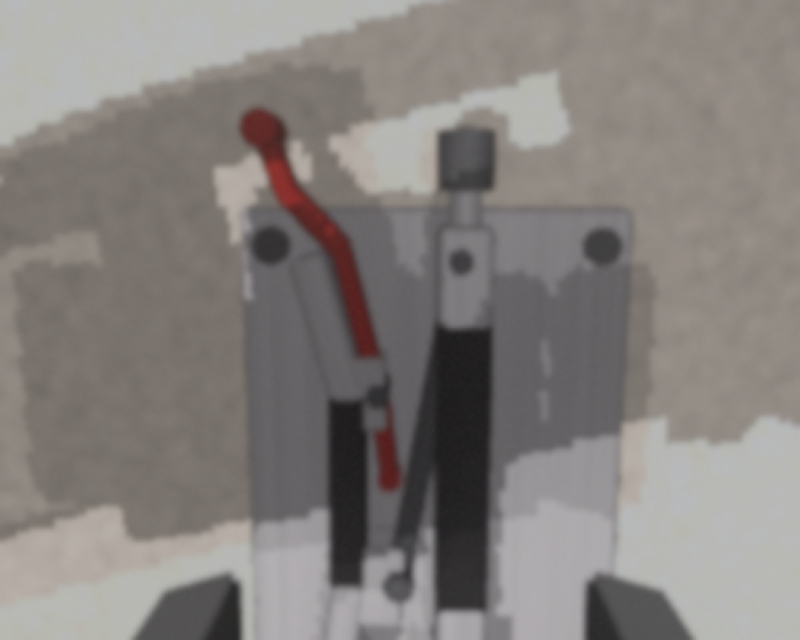

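Run:
```python
from h import *
def q(n,c,r,z):
    X=w('wrist12',120+c/3.2-.34,40+r/3.2-.34,z); print(n,X.round(4),[round(1e3*X[:2]@cx,1),round(1e3*X[:2]@cy,1)])
q('lever top',259,127,.047);q('screw bot',438,185,.047);q('screw top',438,135,.047);q('fo',492,330,.047);q('fi',437,330,.047);q('mo',330,480,.047);q('plateL',247,208,.008);q('plateR',632,208,.008)
for p in [(201,80),(265,88)]: 
    X=w('wrist12',*p); print(X.round(4),(X[:2]@cx).round(4),(X[:2]@cy).round(4))
```

```text
lever top [0.5179 0.2239 0.047 ] [np.float64(294.4), np.float64(-481.3)]
screw bot [0.556  0.2059 0.047 ] [np.float64(282.0), np.float64(-521.6)]
screw top [0.5574 0.2167 0.047 ] [np.float64(292.8), np.float64(-521.5)]
fo [0.5643 0.1715 0.047 ] [np.float64(249.1), np.float64(-534.6)]
fi [0.5514 0.1733 0.047 ] [np.float64(249.1), np.float64(-521.6)]
mo [0.5208 0.1407 0.047 ] [np.float64(212.5), np.float64(-495.8)]
plateL [0.5064 0.2073 0.008 ] [np.float64(276.3), np.float64(-472.3)]
plateR [0.6071 0.1932 0.008 ] [np.float64(276.6), np.float64(-574.0)]
[0.5181 0.2234 0.0472] 0.294 -0.4816
[0.5632 0.2118 0.0424] 0.2888 -0.5279
```

View pics/c22.png

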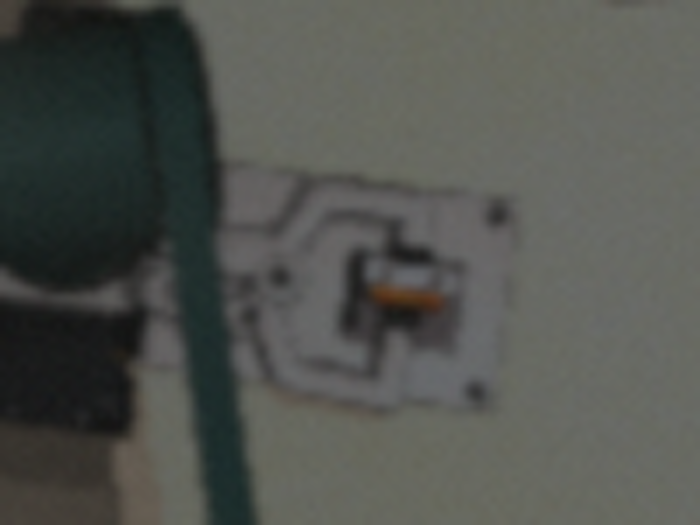

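Run:
```python
from h import *
def q(n,c,r,z):
    X=w('wrist12',120+c/3.2-.34,40+r/3.2-.34,z); print(n,X.round(4),[round(1e3*X[:2]@cx,1),round(1e3*X[:2]@cy,1)])
q('lever in',296,185,.047);q('l',310,205,.047);q('l2',350,240,.047)
t=g(299,-550); delta([*t,.30],1.43); print(t)
```

```text
lever in [0.524  0.2104 0.047 ] [np.float64(281.9), np.float64(-489.3)]
l [0.5265 0.2056 0.047 ] [np.float64(277.5), np.float64(-492.4)]
l2 [0.5343 0.1966 0.047 ] [np.float64(269.7), np.float64(-501.4)]
shift [0.9311 0.3593 0.1615] turn [-0.0014  0.0004  0.0021]
[0.58653854 0.21880023]
```

Request:
move_arm --increments '[[[1,0.3,0.12,0,0,0,0],[1,0.6,0.24,0,0,0,0],[1,0.93,0.36,0,0,0,0],[1,0.93,0.36,0,0,0,0],[1,0.93,0.36,0,0,0,0],[1,0.93,0.36,0,0,0,0],[1,0.93,0.36,0,0,0,0]]]'

```text
time: 16.97
tool_pos: [0.5866, 0.2179, 0.3163]
ee_rot: [-3.139, 0.001, 1.432]
wrist_force: [0.2, -0.1, 0.6]
width: 0.0939
```

Run:
```python
from h import *
snap('wrist','wrist13');loc(); t=g(299,-550); delta([*t,.22],1.43)
snap('side','side13'); crop('side13',100,50,350,250,3,'c23')
```

```text
local 297.9 -550.3 z 0.3168 F x,y 0.2 -0.3 Fz 0.2 w 0.0941 yaw 1.4321 t 17.02
shift [ 0.0115 -0.0015  0.968 ] turn [-0.0008  0.0006  0.0013]
```

View pics/wrist13.png

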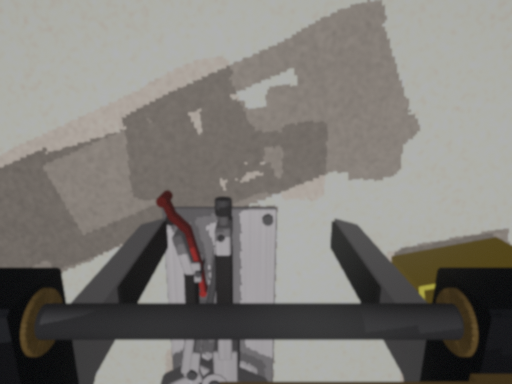

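View pics/c23.png

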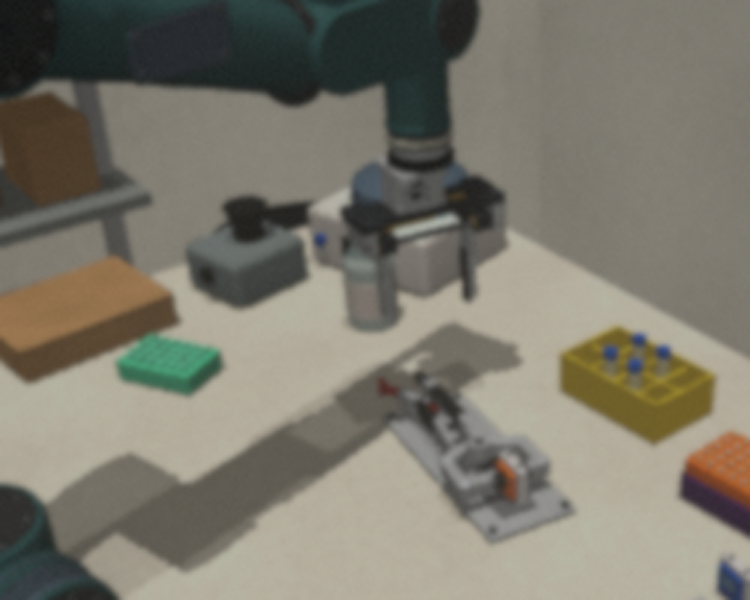

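Run:
```python
from h import *
crop('wrist13',60,180,260,320,4,'c24')
D=load('wrist13')
for c,r in [(140,225),(150,224),(160,224),(165,226),(120,250)]: print((c,r),w('wrist13',c,r).round(4), [(w('wrist13',c,r)[:2]@v*1e3).round(1) for v in (cx,cy)])
```

```text
(140, 225) [0.5296 0.2349 0.1279] [np.float64(306.9), np.float64(-491.4)]
(150, 224) [0.5342 0.234  0.1256] [np.float64(306.7), np.float64(-496.1)]
(160, 224) [0.5388 0.2324 0.1233] [np.float64(305.8), np.float64(-500.8)]
(165, 226) [0.5401 0.2296 0.1197] [np.float64(303.2), np.float64(-502.5)]
(120, 250) [0.5304 0.2348 0.1587] [np.float64(307.0), np.float64(-492.2)]
```

View pics/c24.png

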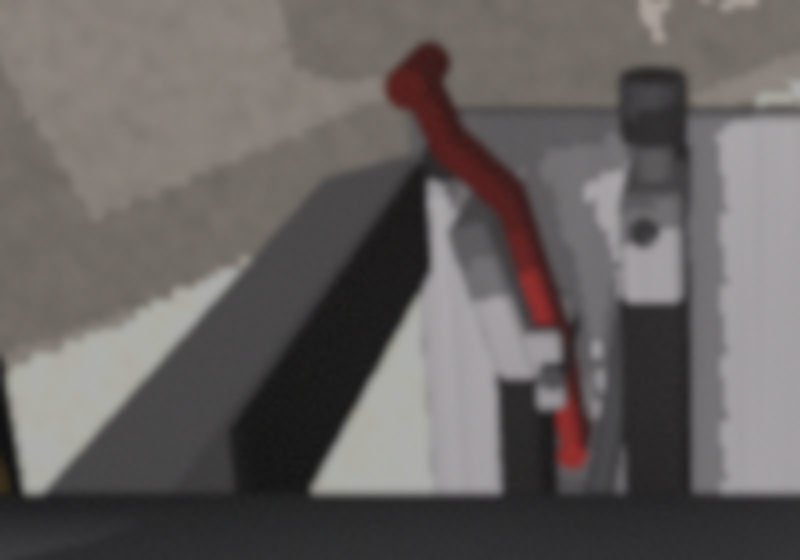

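Request:
move_arm --increments '[[[1,0.01,0.015,0.2,0,0,0],[1,0.01,0.015,0.5,0,0,0],[1,0.01,0.015,0.75,0,0,0],[1,0.01,0.015,0.9,0,0,0],[1,0.01,0.015,0.97,0,0,0],[1,0.01,0.015,0.97,0,0,0],[1,0.01,0.015,0.97,0,0,0]]]'

```text
time: 17.65
tool_pos: [0.5889, 0.2191, 0.2212]
ee_rot: [3.141, -0.0, 1.433]
wrist_force: [0.4, 0.2, 0.3]
width: 0.0939
```

Run:
```python
from h import *
snap('wrist','wrist14');loc()
```

```text
local 299.9 -552.6 z 0.2221 F x,y -0.8 0.6 Fz 0.5 w 0.094 yaw 1.4327 t 17.7
```

View pics/wrist14.png

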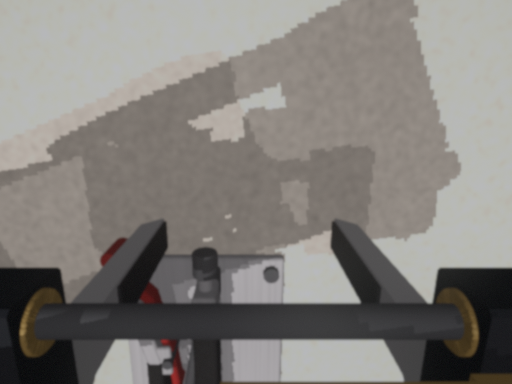

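Request:
move_arm --increments '[[[1,0,-0.03,0,0,0,0],[1,0,-0.06,0,0,0,0],[1,0,-0.08,0,0,0,0],[1,0,-0.08,0,0,0,0]]]'

```text
time: 18.03
tool_pos: [0.5806, 0.2208, 0.2213]
ee_rot: [3.14, -0.001, 1.434]
wrist_force: [0.9, -0.2, -0.6]
width: 0.094
```

Run:
```python
from h import *
loc()
```

```text
local 300.2 -543.8 z 0.2213 F x,y -0.1 -1.0 Fz -0.6 w 0.094 yaw 1.4335 t 18.03
```

Request:
move_arm --increments '[[[1,0,-0.02,0,0,0,0],[1,0,-0.04,0,0,0,0],[1,0,-0.04,0,0,0,0]]]'

```text
time: 18.28
tool_pos: [0.5769, 0.2211, 0.2207]
ee_rot: [3.14, 0.0, 1.433]
wrist_force: [0.9, -1.1, 1.3]
width: 0.0942
```

Run:
```python
from h import *
loc()
```

```text
local 299.9 -540.1 z 0.2207 F x,y -0.9 -1.1 Fz 1.3 w 0.0942 yaw 1.4334 t 18.28
```

Request:
move_arm --increments '[[[1,0,-0.015,0,0,0,0],[1,0,-0.03,0,0,0,0],[1,0,-0.03,0,0,0,0]]]'

```text
time: 18.53
tool_pos: [0.5738, 0.2215, 0.2204]
ee_rot: [3.141, 0.0, 1.433]
wrist_force: [1.9, -1.2, 0.4]
width: 0.0941
```

Request:
move_arm --increments '[[[1,0,-0.015,0,0,0,0],[1,0,-0.03,0,0,0,0],[1,0,-0.03,0,0,0,0]]]'

```text
time: 18.78
tool_pos: [0.5705, 0.2221, 0.2202]
ee_rot: [-3.141, 0.0, 1.433]
wrist_force: [1.4, -0.3, 0.2]
width: 0.0937
```

Run:
```python
from h import *
snap('wrist','wrist15');loc()
```

```text
local 300.0 -533.8 z 0.2202 F x,y -0.7 -1.6 Fz 0.2 w 0.0942 yaw 1.4333 t 18.83
```

View pics/wrist15.png

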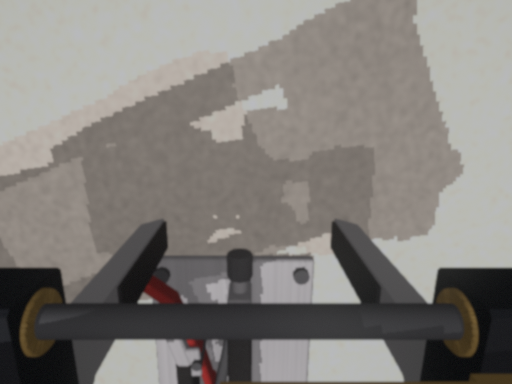

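Request:
move_arm --increments '[[[1,0,-0.015,0,0,0,0],[1,0,-0.03,0,0,0,0],[1,0,-0.03,0,0,0,0]]]'

```text
time: 19.08
tool_pos: [0.5673, 0.2227, 0.2201]
ee_rot: [-3.14, -0.0, 1.433]
wrist_force: [1.0, -0.9, 0.2]
width: 0.0938
```

Request:
move_arm --increments '[[[1,0,-0.015,0,0,0,0],[1,0,-0.03,0,0,0,0],[1,0,-0.03,0,0,0,0]]]'

```text
time: 19.33
tool_pos: [0.5645, 0.223, 0.2202]
ee_rot: [-3.141, 0.0, 1.433]
wrist_force: [-0.5, 0.3, 0.4]
width: 0.0941
```

Run:
```python
from h import *
snap('wrist','wrist16');loc()
```

```text
local 300.0 -527.8 z 0.2202 F x,y -0.8 -0.0 Fz 0.9 w 0.0938 yaw 1.4334 t 19.38
```

View pics/wrist16.png

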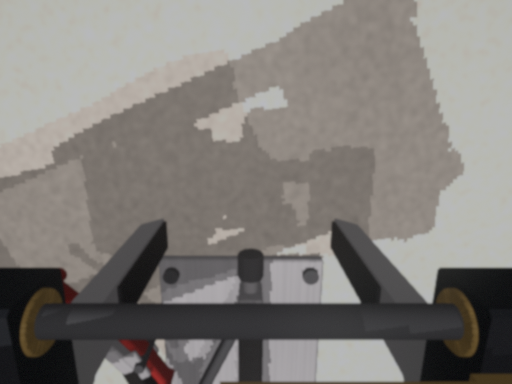

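Request:
move_arm --increments '[[[1,0,0.05,0,0,0,0],[1,0,0.1,-0.1,0,0,0],[1,0,0.1,-0.4,0,0,0],[1,0,0.1,-0.8,0,0,0],[1,0,0.1,-1,0,0,0],[1,0,0.1,-1,0,0,0]]]'

```text
time: 19.88
tool_pos: [0.5766, 0.2217, 0.3287]
ee_rot: [3.129, -0.006, 1.433]
wrist_force: [0.5, -0.1, 0.4]
width: 0.0942
```

Run:
```python
from h import *
snap('wrist','wrist17');loc(); t=g(60,-470); delta([*t,.36],1.43)
snap('top','top17');snap('side','side17'); crop('side17',180,140,330,260,5,'c25'); crop('top17',195,160,320,240,6,'c26')
```

```text
local 300.2 -539.2 z 0.3252 F x,y -0.7 0.6 Fz -0.6 w 0.0934 yaw 1.4329 t 19.93
shift [-2.3987 -0.6964 -0.3623] turn [ 0.0051 -0.0022  0.0019]
```

View pics/c25.png

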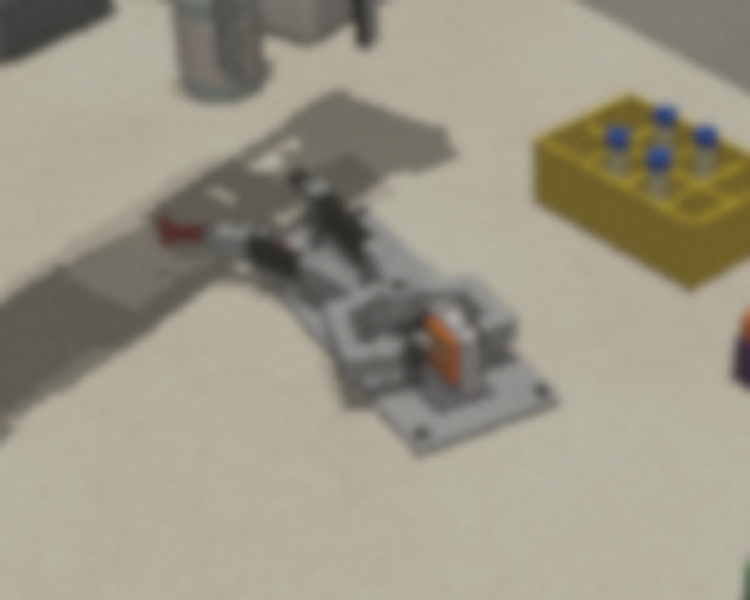

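View pics/c26.png

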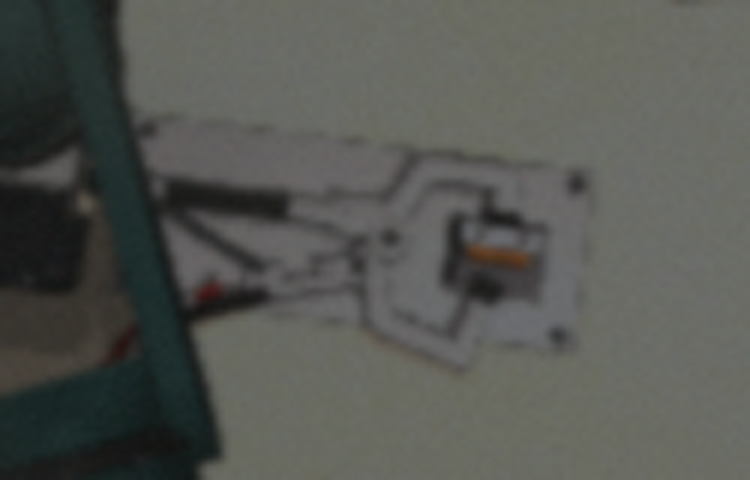

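View pics/wrist17.png

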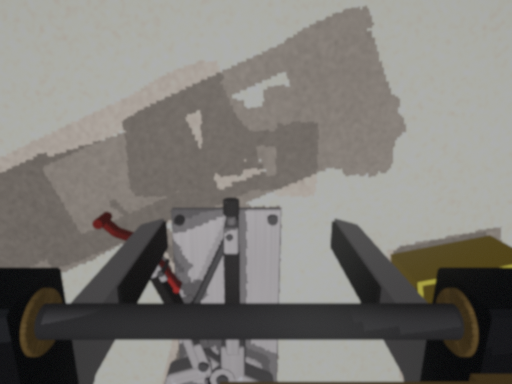

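Request:
move_arm --increments '[[[1,-0.33,0,-0.2,0,0,0],[1,-0.66,0,-0.3,0,0,0],[1,-1,-0.1,-0.3,0,0,0]]]'

```text
time: 20.28
tool_pos: [0.552, 0.1229, 0.3501]
ee_rot: [3.141, 0.0, 1.434]
wrist_force: [1.0, -0.2, 0.8]
width: 0.0939
```

Request:
move_arm --increments '[[[1,-0.33,0,0,0,0,0],[1,-0.66,0,0,0,0,0],[1,-1,-0.1,0,0,0,0]]]'

```text
time: 20.53
tool_pos: [0.5274, 0.0245, 0.3476]
ee_rot: [-3.138, 0.001, 1.433]
wrist_force: [-0.3, -1.1, 0.3]
width: 0.0937
```

Request:
move_arm --increments '[[[1,-0.3,0,0,0,0,0],[1,-0.6,0,0,0,0,0],[1,-0.8,-0.1,0,0,0,0],[1,-0.8,-0.1,0.2,0,0,0],[1,-0.8,-0.1,0.2,0,0,0],[1,-0.8,-0.1,0.2,0,0,0]]]'

```text
time: 21.03
tool_pos: [0.506, -0.0519, 0.3274]
ee_rot: [-3.135, -0.001, 1.433]
wrist_force: [0.0, 0.3, -0.2]
width: 0.0939
```

Run:
```python
from h import *
snap('wrist','wrist18');loc()
```

```text
local 20.1 -508.7 z 0.3287 F x,y -0.8 -0.4 Fz 0.8 w 0.0936 yaw 1.4334 t 21.08
```

View pics/wrist18.png

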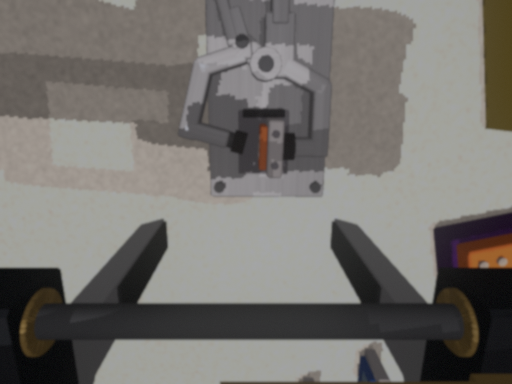

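Run:
```python
from h import *
crop('wrist18',220,95,310,200,7,'c27')
```

```text
(no output)
```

View pics/c27.png

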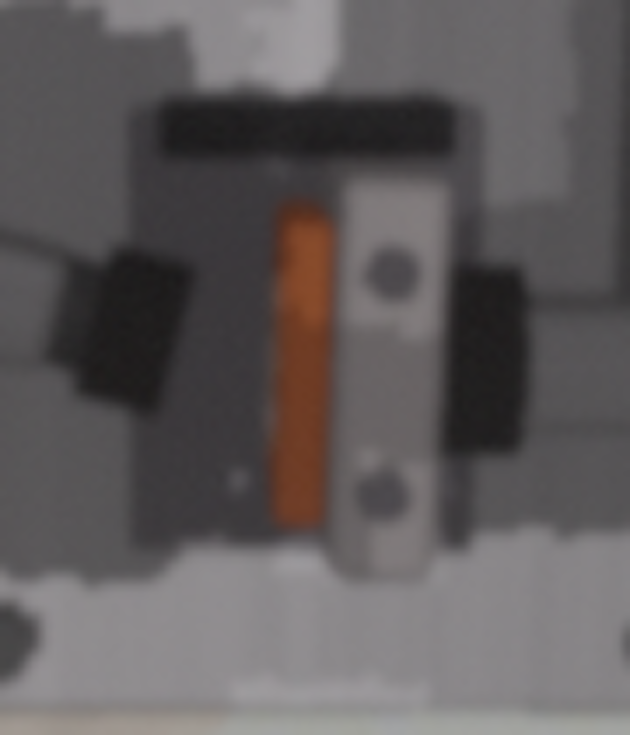

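Run:
```python
from h import *
def q(n,c,r,z):
    X=w('wrist18',220+c/7-.43,95+r/7-.43,z); print(n,[round(1e3*X[:2]@cx,1),round(1e3*X[:2]@cy,1)])
q('end',395,178,.056);q('end2',385,578,.056);q('stop',305,158,.018);q('white back',448,300,.056);q('white front',338,300,.056);q('lid out',275,300,.051);q('lid top mid',272,440,.051);q('lid in',331,300,.051);q('padface',450,360,.047);q('mpad',185,300,.047);q('plate corner low', 0,710,.008)
```

```text
end [np.float64(79.6), np.float64(-526.2)]
end2 [np.float64(36.5), np.float64(-526.1)]
stop [np.float64(79.8), np.float64(-518.1)]
white back [np.float64(66.9), np.float64(-532.2)]
white front [np.float64(66.8), np.float64(-520.5)]
lid out [np.float64(66.3), np.float64(-513.9)]
lid top mid [np.float64(50.9), np.float64(-513.7)]
lid in [np.float64(66.3), np.float64(-520.0)]
padface [np.float64(59.3), np.float64(-533.5)]
mpad [np.float64(65.8), np.float64(-504.0)]
plate corner low [np.float64(7.4), np.float64(-478.9)]
```

Run:
```python
from h import *
print(robot.close_job()); st()
```

```text
the job is handed in; nothing more can be done
None
the job is handed in; nothing more can be done
```

The cartridge is closed and standing in the cradle, the jaws have sprung open, and I handed the job in after about 21 s of the 72 s.

1. **Placing:** I gripped the cartridge by its white ends and set it in the cradle lid towards the moving jaw. I slid it against the stop with about 4 N and let go.
2. **Squeezing:** I closed the two handles together in small steps until they locked. The net side force on the pliers stayed at or below about 5.5 N. The grip force cannot be read directly. I kept it low by never commanding an opening more than 0.4 mm under the measured one.
3. **Releasing:** I opened and lifted the hand clear, and the handles stayed locked. I then hooked the red lever with one finger and pulled with about 2 N. The lock broke and the handle sprang open. The lever needed more pull than the 8 mm described: somewhere between 11 and 17 mm.

**Last checks, from the wrist camera:**
- **Lid:** the closed thickness measured 18.3 mm (18 is nominal) with no gap visible, so the lid is home.
- **Seating:** the cartridge end is within about 0.2 mm of the stop, and its back is against the fixed pad.
- **Jaws:** the moving pad is back in its open position.
- **Pliers:** after the squeeze they stood within about 1.5 mm of where they started, which is the measuring error. Spot checks after the release agreed.
- **Robot:** it touches nothing, and no move went near the bystanders.
- **Disagreement:** the locked handle width read 38.8 mm in the camera against 40.3 mm at the gripper (40 nominal). I put this down to measuring error in the camera reading.

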